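# Snap a rinsed bottle neck-down onto the free drying spindle

## Robot

A 7-joint arm with a two-finger parallel gripper is mounted at the origin on a cart in front of the work surface, level with it; the furniture and walls round the work are solid. World frame = base frame: x ahead of the robot, y to its left, z up, the work surface at z = 0. Lengths are in mm, angles in rad, forces in N, time in s.
With the tool pointing down it reaches from about 400 to 850 mm from the base axis. Payload 4.5 kg.
Tool frame: the origin (TCP) lies at the very end of the fingers, on their centre line; the grasp point (between the pads) lies 19 mm behind it; z points along the fingers, y is the direction in which the jaws open and shut (so a half turn about z gives the same grasp; the last joint's range is limited). The gripper opens to 85 mm and grips with 20 to 120 N. Pads are 22 mm wide; open, the fingers measure 114 mm over their backs; the gripper's body (76 mm by 85 mm) begins 54 mm behind the grasp point. The pads swing forward as they close: fully open they stand 13 mm farther back than shut.
Start: joints at [-1.219, 0.689, -0.195, 1.565, 0.157, 0.902, -0.215], TCP at [195.279, 593.734, 231.317] pointing down, gripper open.
Joint ranges: [-3.01, 3.01], [-0.46, 2.08], [-1.47, 1.51], [0.13, 2.56], [-1, 4.14], [0.04, 2.09], [-2.66, 2.66]. Speed limits (rad/s): [2.57, 2.57, 3.14, 3.14, 3.14, 3.14, 3.14].

## Interface

Orientations are given as [roll, pitch, yaw] about the fixed x, y, z axes, in that order (R = Rz(yaw) Ry(pitch) Rx(roll)).
In Python, from station import r gives the robot as it stands.
- The arm moves only by the tool carry_out, never from a script. Its argument "motion" is a list of rows, each an object of numbers: "fingers": the opening, from 0 (shut) to 1 (fully open); "x", "y", "z": the shift along the tool's x, y, z in cm; "ax", "ay", "az": the turn, a rotation vector about the tool's x, y, z in rad. In form: [{"fingers": .., "x": .., "y": .., "z": .., "ax": .., "ay": .., "az": ..}, ...]. A call has exactly 10 rows; each row shifts and turns the commanded pose from where the row before left it, along the tool's axes as they then stand; what a row does not reach is not made up. A row lasts 1/8 s, in which the tool goes at most 62.5 mm and 10.7 degrees, less where a joint would pass 70% of its speed; a pose out of reach is approached as far as the arm can. A call with a gripper value outside its range is refused whole. The fingers move at their own pace and stop on an object; "force" is the grip in N (left out, the last holds). Time passes only in rows, so rows that do not move let the fingers close, or fill a call up. It gives the time, the measured TCP pose, the force and the opening at its end, in the units of the state.
- r.read_state(): the state, without advancing time (a new reading comes with each control period).
- r.read_camera(name): name is "scene" or "top" or "wrist"; returns a dict with "frame" (384x512x3 uint8, red, green, blue), "mtx" (3x3 intrinsics, pixels), "eye" and "orientation" of the camera in the world. Camera axes: x right, y down, z forward; pixel columns grow to the right and rows downward; lengths in mm; the calibration is good to about 2 mm. A picture is of the moment at which its call begins. There is no depth.
- r.hand_in(): hands the job in, once; it reports no verdict.
Trained networks look in a picture, given as the dict that the camera call returned (one of the last four; its "shot" number tells which), for a name from the list of things; names that differ only in an ending like _2 or _b are one class to them, and where a whole thing is asked for, a point or a joint stands for the part that bears it (a point fixed in the world has none). Each returns a list of dicts, best first, with "confidence" (0 to 1); they miss things now and then, are a little off and sometimes report something else, mostly with a low value. They report only what shows in the picture. A call takes as long as a camera call. They do not tell look-alikes from the thing itself.
- r.boxes_of(picture, target): "extent" ([left, top, width, height] in pixels, round what is visible of it).
The state is a dict: "time": time; "joint_positions": joint angles; "joint_vel": joint speeds; "joint_torque": joint torques, N m; "position": TCP position; "eef_rot": TCP orientation; "wrist_force": force on the tool from outside, world axes, zero at the start; "wrist_torque": the same for the moment, N m; "gripper_width": finger opening in mm.
Only numpy, scipy, OpenCV 4.12 (cv2) and the standard library are available. Lean on these libraries where they do the work, as an engineer would, in place of code of your own. Each camera call takes 0.05 s, during which the arm holds its last target.

## Task

The rinsed open bottle lies on the draining mat. Turn it neck-down and put it over the one empty spindle of the drying manifold, pressing it fully home, past the spring clips, so that its rim rests on the star support like the two bottles beside it, then let go. Press only as hard as the clips need, and leave those two bottles and everything else on the bench as they are.

Things in the scene. Friction and masses are not known exactly. Their poses are not given: they have to be found in the camera images.
- bottle: Open hollow white plastic bottle, about 50 g, on its side on the dark ribbed mat, 125 mm long: round straight body 58 mm in diameter for 85 mm from the base, 15 mm conical shoulder, 25 mm neck, 40 mm outside. Origin on its axis, 45 mm from the base, 33 mm above the worktop at the start; x axis runs towards the mouth and starts level, pointing roughly to the robot's right
- bottle_mouth (a point): Centre of the bottle's open rim, 80 mm from the bottle's origin along its x axis; the neck is 34 mm across inside, over 25 mm of depth, then widens into the shoulder; wall 3 mm
- bottle_base (a point): Centre of the outside of the bottle's flat closed base (53 mm across the flat), 45 mm behind the bottle's origin
- rail: Fixed steel drip tray of the drying manifold, 92 x 280 mm, 17 mm high, on the worktop; origin at the centre of its underside. Its y axis runs along the row of three spindle stations, 100 mm apart (one in the middle), which leads away from the robot; its x axis points across the row, to the robot's left
- station_free: The fixed spindle station without a bottle (any of the three places): grey block 54 x 54 x 20 mm, origin at the centre of its underside, 7 mm above the worktop, z up. On it an upright rod carries a three-armed star support, 51 mm across, its top 50 mm above the origin; above the star the rod is 16 mm thick; over 60 N would bend it
- station_free_seat (a point): Top of the star support on the empty spindle's axis, 57 mm above the worktop: where the centre of the bottle's rim belongs. Set down loosely, the bottle stops on the clips with its rim about 45 mm above this; pressed straight down with about 8 to 14 N its neck rides over the clips for some 30 mm, then they spring open in the shoulder and the rim drops on to the star
- station_free_tip (a point): Rounded tip of the empty spindle's rod, 68 mm above the star. Three bowed spring clips stand round the rod below it: 23 mm across over all at 61 mm above the star, widest at 35 to 38 mm above the star with 40 mm across (more than the neck's 34 mm), drawn in to 30 mm across at 23 mm; each yields inwards by up to 7 mm
- loaded_b: A like bottle already standing neck-down on another station, its upturned base 182 mm above the worktop. Origin on its axis 45 mm below that, x axis straight down. Loose: leave it standing
- loaded_c: The other bottle already standing neck-down on its station, just as loaded_b. Loose: leave it standing
- capped_bottle: Bystander: white sample bottle with its cap on, standing, 48 mm in diameter, 112 mm high, nearer the robot than the manifold; origin at its underside
- tape: Bystander: roll of masking tape lying flat, 68 mm across, 19 mm high, nearer the robot than the manifold; origin at its underside
Mind the look-alikes: they are no part of the job. Leave any blue or red look-alike of the loaded_b alone.

How it is judged (in metres and radians):
At the end, for the whole second after the job is handed in: The bottle stands neck-down on the empty spindle, its axis within 0.14 rad of vertical, the centre of its rim within 6 mm sideways and 4 mm in height of the star support's top, at rest and released; both other bottles still stand neck-down on their stations (horizontal distance between bottle_mouth and station_free_seat below 0.006 m and z of bottle_mouth in the frame of station_free_seat between -0.004 and 0.004 m and angle between each of bottle, loaded_b, loaded_c's own x axis and vertical above 3 rad and linear speed of bottle below 0.02 m/s); the robot touches nothing.
It fails at once if one of the two bottles already on the manifold is pushed or lifted more than 12 mm from its place (distance of any of loaded_b, loaded_c from where it was at the start of the episode above 0.012 m).
It fails at once if the capped bottle or the tape roll is shifted more than 30 mm (distance of any of capped_bottle, tape from where it was at the start of the episode above 0.03 m).
It fails at once if the bottle is forced on to the spindle with more than 60 N (contact force between bottle and station_free above 60 N).
It also fails if it takes over 51 s, if anything falls off the work surface, if the arm or the gripper's body presses on something with over 40 N, if the wrist force passes 120 N, or if a joint passes its speed limit or range.

## Working session

There is one attempt and no reset: what is moved stays moved. The work goes in short steps, Python scripts to look and compute and a tool call to move; the robot and the scene stay as the last step left them, time stands still between calls to the robot, and variables do not carry over. Pictures are saved under pics/ and viewed, and the job is handed in when it is done.

Besides the shell and the picture viewer there is one more tool, called after "Emit:" as a command line: name --argument value ..., lists and objects as JSON in quotes. carry_out: Moves the arm, as the interface text tells. Its arguments: {"type":"object","properties":{"motion":{"type":"array"},"force":{"type":"number"}},"required":["motion"]}

```bash
ls; mkdir -p pics; python3 - <<'E'
from station import r
import cv2,json,numpy as np
s=r.read_state();print({k:np.round(v,3).tolist() for k,v in s.items()})
for n in ["scene","top","wrist"]:
    p=r.read_camera(n);cv2.imwrite(f"pics/{n}0.png",p["frame"][:,:,::-1])
    print(n,p["mtx"],p["eye"],p["orientation"],p["shot"])
    for t in ["bottle","loaded_b","station_free","capped_bottle","tape","rail"]:
        print(t,[(np.round(b["extent"]).tolist(),round(b["confidence"],2)) for b in r.boxes_of(p,t)])
E
```

```text
pics
{'time': 0.0, 'joint_positions': [-1.219, 0.69, -0.195, 1.566, 0.157, 0.902, -0.215], 'joint_vel': [-0.0, 0.001, -0.001, 0.001, -0.0, 0.001, 0.001], 'joint_torque': [-0.001, -53.961, -1.266, -15.853, 0.009, 0.009, 0.0], 'position': [195.147, 593.057, 230.464], 'eef_rot': [-3.14, 0.0, 2.824], 'wrist_force': [0.402, -1.026, 0.447], 'wrist_torque': [-0.044, 0.011, 0.008], 'gripper_width': 85.357}
scene [[390.4662363    0.         254.35504839]
 [  0.         390.4662363  189.9881183 ]
 [  0.           0.           1.        ]] [-146.13716681 -598.95685199  818.82892645] [-2.30060006  0.01939127 -1.00975658] 1
bottle [([282.0, 236.0, 49.0, 35.0], 0.57)]
loaded_b [([199.0, 140.0, 24.0, 42.0], 0.91), ([238.0, 178.0, 25.0, 44.0], 0.89), ([312.0, 169.0, 24.0, 46.0], 0.67), ([186.0, 158.0, 28.0, 47.0], 0.63)]
station_free [([222.0, 141.0, 11.0, 35.0], 0.62)]
capped_bottle [([216.0, 222.0, 21.0, 37.0], 0.56)]
tape [([179.0, 216.0, 30.0, 26.0], 0.88), ([188.0, 158.0, 25.0, 46.0], 0.63)]
rail [([184.0, 165.0, 56.0, 59.0], 0.9)]
top [[365.42524752   0.         250.50367378]
 [  0.         365.42524752 194.11452647]
 [  0.           0.           1.        ]] [ 331.63950287 -202.3087316   957.58358644] [-2.93114196  0.00373643 -1.44584506] 2
bottle [([289.0, 219.0, 53.0, 24.0], 0.69)]
loaded_b [([303.0, 135.0, 24.0, 30.0], 0.91), ([158.0, 149.0, 34.0, 34.0], 0.79), ([228.0, 179.0, 29.0, 29.0], 0.67), ([165.0, 193.0, 35.0, 29.0], 0.56)]
station_free [([167.0, 123.0, 24.0, 30.0], 0.68)]
capped_bottle [([229.0, 248.0, 20.0, 22.0], 0.76)]
tape [([183.0, 233.0, 24.0, 29.0], 0.82)]
rail []
wrist [[271.35986455   0.         256.44433205]
 [  0.         271.35986455 193.58227965]
 [  0.           0.           1.        ]] [119.19855638 618.75542306 375.0208987 ] [2.82804511e+00 5.31243424e-04 1.25334711e+00] 3
bottle []
loaded_b []
station_free []
capped_bottle []
tape []
rail []
```

View pics/scene0.png

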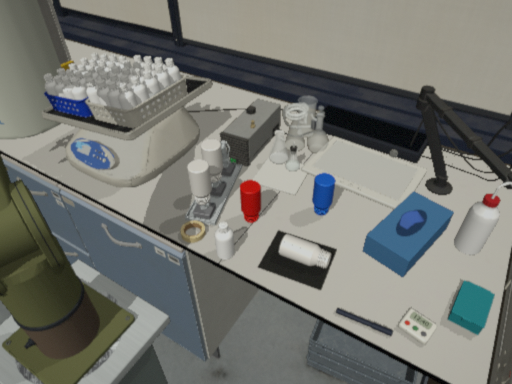

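View pics/top0.png

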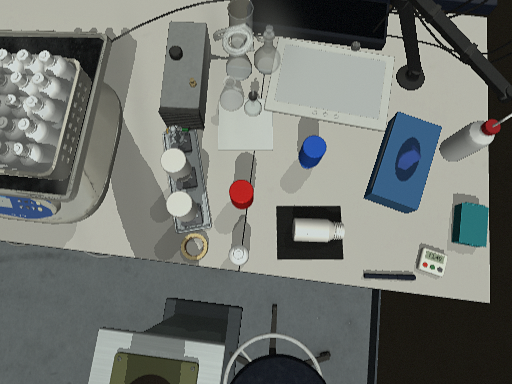

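```bash
python3 - <<'E'
import cv2
a=cv2.imread("pics/top0.png");cv2.imwrite("pics/top0a.png",cv2.resize(a[100:270,140:360],None,fx=3.5,fy=3.5,interpolation=cv2.INTER_CUBIC))
a=cv2.imread("pics/scene0.png");cv2.imwrite("pics/scene0a.png",cv2.resize(a[125:285,170:350],None,fx=3.7,fy=3.7,interpolation=cv2.INTER_CUBIC))
E
```

```text
(no output)
```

View pics/top0a.png

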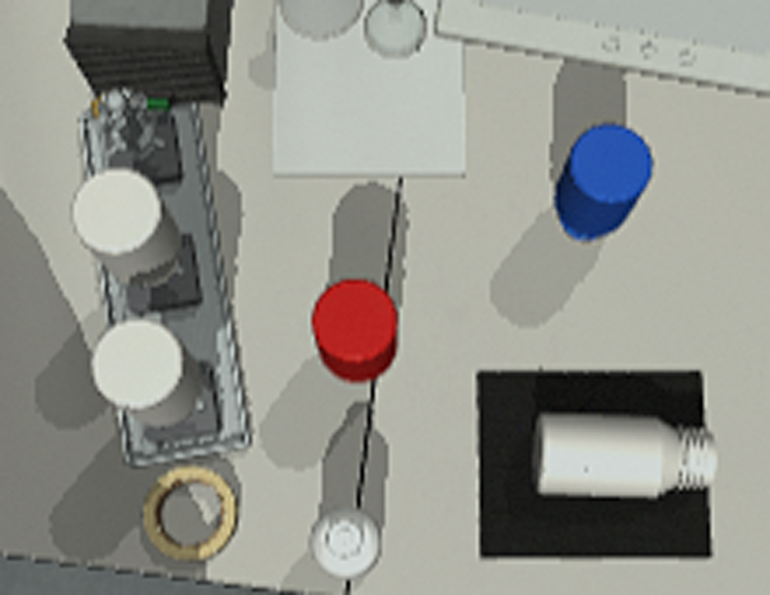

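View pics/scene0a.png

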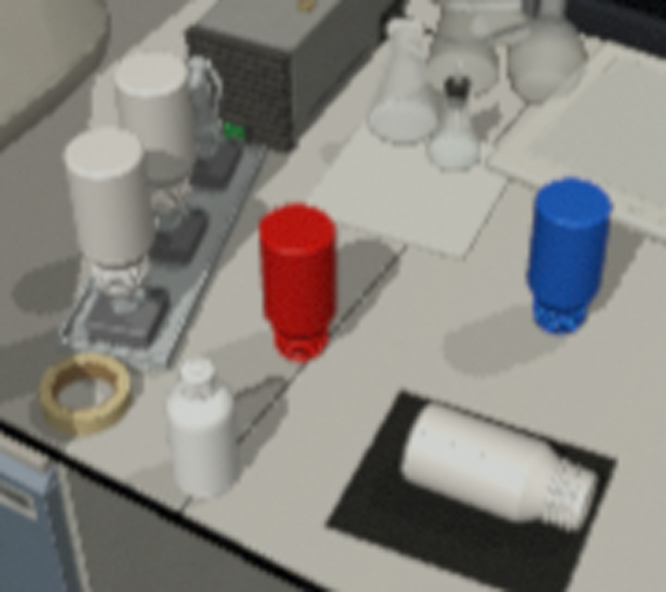

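```bash
cat > h.py <<'E'
import numpy as np
from scipy.spatial.transform import Rotation as Ro
C={"scene":([390.466,254.355,189.988],[-146.137,-598.957,818.829],[-2.30060006,0.01939127,-1.00975658]),
"top":([365.425,250.504,194.1145],[331.64,-202.309,957.584],[-2.93114196,0.00373643,-1.44584506])}
def proj(c,p):
    k,e,o=C[c];q=Ro.from_euler("xyz",o).inv().apply(np.atleast_2d(p)-np.array(e));return q[:,:2]/q[:,2:]*k[0]+np.array(k[1:])
def ray(c,uv):
    k,e,o=C[c];d=np.array([(uv[0]-k[1])/k[0],(uv[1]-k[2])/k[0],1]);return np.array(e),Ro.from_euler("xyz",o).apply(d)
def atz(c,uv,z):
    e,d=ray(c,uv);return e+d*(z-e[2])/d[2]
def tri(*obs):
    A=np.zeros((3,3));b=np.zeros(3)
    for c,uv in obs:
        e,d=ray(c,uv);d/=np.linalg.norm(d);P=np.eye(3)-np.outer(d,d);A+=P;b+=P@e
    return np.linalg.solve(A,b)
E
python3 - <<'E'
from h import *
T=lambda u,v:(140+u/3.5,100+v/3.5)
S=lambda u,v:(170+u/3.7,125+v/3.7)
f=lambda a:np.round(a,1).tolist()
print("axis: base top px->z33", f(atz("top",T(540,455),33)), "mouth",f(atz("top",T(700,459),33)))
print("loaded near base z182 top",f(atz("top",T(137,364),182)),"scene",f(atz("scene",S(107,152),182)))
print("loaded mid",f(atz("top",T(117,211),182)),"scene",f(atz("scene",S(153,76),182)))
print("rail near corners z17",f(atz("top",T(132,463),0)),f(atz("top",T(250,447),0)),f(atz("top",T(80,117),17)),f(atz("top",T(193,105),17)))
print("free tip z125", f(atz("top",T(118,98),125)),"scene",f(atz("scene",S(203,62),125)))
print("tape",f(atz("top",T(191,513),10)),"capped",f(atz("top",T(346,540),112)))
print("red",f(atz("top",T(355,322),125)))
print("box top corners tri?", f(atz("top",T(67,38),100)),f(atz("top",T(220,55),100)),f(atz("top",T(98,95),0)),f(atz("top",T(225,105),0)))
print("box top tri near-right",f(tri(("top",T(220,50)),("scene",S(293,62)))), "near-left",f(tri(("top",T(67,38)),("scene",S(190,33)))))
E
```

```text
axis: base top px->z33 [448.7, -295.9, 33.0] mouth [460.2, -410.9, 33.0]
loaded near base z182 top [454.9, -28.6, 182.0] scene [455.1, -33.8, 182.0]
loaded mid [550.6, 0.2, 182.0] scene [546.8, -6.0, 182.0]
rail near corners z17 [408.9, 3.4, 0.0] [431.8, -82.6, 0.0] [669.1, 84.9, 17.0] [689.8, -1.1, 17.0]
free tip z125 [647.4, 28.2, 125.0] scene [646.5, 23.0, 125.0]
tape [377.2, -47.9, 10.0] capped [367.6, -167.8, 112.0]
red [510.1, -155.4, 125.0]
box top corners tri? [697.7, 79.4, 100.0] [698.3, -32.2, 100.0] [695.3, 79.1, 0.0] [699.4, -22.8, 0.0]
box top tri near-right [695.2, -34.9, 116.3] near-left [695.5, 75.5, 107.8]
```

```bash
python3 - <<'E'
from h import *
f=lambda a:np.round(a,1).tolist()
print(f(tri(("top",(75,219)),("scene",(135,130)))), f(tri(("top",(110,33)),("scene",(210,83)))))
for z in (0,150,250): print(z,f(atz("top",(75,220),z)),f(atz("top",(0,208),z)),f(atz("top",(110,33),z)))
print("cart/bench edge",f(atz("top",(0,241),0)),f(atz("top",(490,302),0)))
print("tcp",proj("top",[195,593,231]),proj("scene",[195,593,231]))
E
```

```text
[395.0, 128.8, 276.9] [830.8, 201.9, 198.0]
0 [407.2, 278.6, 0.0] [413.9, 484.5, 0.0] [966.9, 300.7, 0.0]
150 [395.4, 203.2, 150.0] [401.0, 376.9, 150.0] [867.4, 221.9, 150.0]
250 [387.5, 153.0, 250.0] [392.5, 305.2, 250.0] [801.1, 169.4, 250.0]
cart/bench edge [328.7, 461.1, 0.0] [333.5, -805.5, 0.0]
tcp [[-165.41599056  291.47410597]] [[-37.88597311 130.75635776]]
```

View pics/wrist0.png

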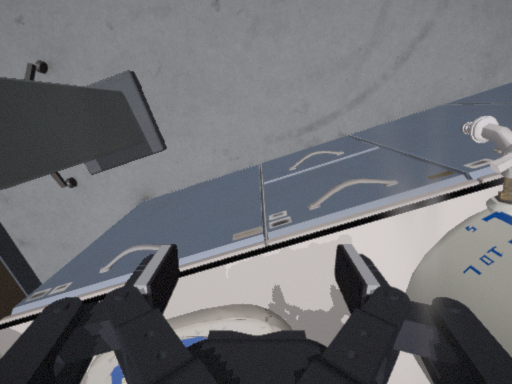

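Emit:
carry_out --motion '[{"z":-5,"fingers":1},{"z":-5},{"z":-5},{"z":-5},{"x":-5.5,"az":0.1},{"x":-5.5,"az":0.1},{"x":-5.5,"az":0.1},{"x":-5.5,"az":0.1},{"x":-5.5,"az":0.1},{"x":-5.5,"az":0.1}]' --force 30

```text
validation failed for argument at $.mo...
```

```bash
python3 - <<'E'
from station import r
import numpy as np
s=r.read_state();print({k:np.round(v,3).tolist() for k,v in s.items()})
E
```

```text
{'time': 1.05, 'joint_positions': [-1.219, 0.689, -0.195, 1.565, 0.157, 0.903, -0.215], 'joint_vel': [0.001, 0.0, -0.001, -0.001, 0.002, -0.002, -0.001], 'joint_torque': [0.0, -53.956, -1.267, -15.889, 0.01, 0.001, -0.0], 'position': [195.293, 593.741, 231.328], 'eef_rot': [3.142, 0.0, 2.824], 'wrist_force': [-0.01, 0.576, 0.382], 'wrist_torque': [-0.012, 0.001, 0.041], 'gripper_width': 85.65}
```

Emit:
carry_out --motion '[{"fingers":1,"x":0,"y":0,"z":-5,"ax":0,"ay":0,"az":0},{"fingers":1,"x":0,"y":0,"z":-5,"ax":0,"ay":0,"az":0},{"fingers":1,"x":0,"y":0,"z":-5,"ax":0,"ay":0,"az":0},{"fingers":1,"x":0,"y":0,"z":-5,"ax":0,"ay":0,"az":0},{"fingers":1,"x":-5.5,"y":0,"z":0,"ax":0,"ay":0,"az":0.1},{"fingers":1,"x":-5.5,"y":0,"z":0,"ax":0,"ay":0,"az":0.1},{"fingers":1,"x":-5.5,"y":0,"z":0,"ax":0,"ay":0,"az":0.1},{"fingers":1,"x":-5.5,"y":0,"z":0,"ax":0,"ay":0,"az":0.1},{"fingers":1,"x":-5.5,"y":0,"z":0,"ax":0,"ay":0,"az":0.1},{"fingers":1,"x":-5.5,"y":0,"z":0,"ax":0,"ay":0,"az":0.1}]' --force 30

```text
time: 2.3
position: [470.8, 417.6, 431.1]
eef_rot: [3.142, -0.0, 2.221]
wrist_force: [0.2, 0.2, 0.7]
gripper_width: 85.1
```

```bash
python3 - <<'E'
from station import r
import numpy as np
s=r.read_state();print({k:np.round(v,3).tolist() for k,v in s.items()})
E
```

```text
{'time': 2.3, 'joint_positions': [-0.784, 0.539, -0.029, 1.223, 0.015, 1.38, -0.162], 'joint_vel': [0.578, -0.017, 0.232, 0.039, -0.122, -0.026, -0.001], 'joint_torque': [-3.059, -51.652, 0.331, -19.974, 0.122, 0.152, 0.0], 'position': [470.752, 417.594, 431.09], 'eef_rot': [3.142, -0.0, 2.221], 'wrist_force': [0.19, 0.223, 0.75], 'wrist_torque': [0.046, -0.046, -0.011], 'gripper_width': 85.15}
```

```bash
cat > fit.py <<'E'
from h import *
import cv2
from scipy.optimize import minimize
t=np.linspace(0,2*np.pi,40)
def model(c,b):
    b=np.array(b)/np.linalg.norm(b);u=np.cross(b,[0,0,1.]) if abs(b[2])<.9 else np.cross(b,[1.,0,0]);u/=np.linalg.norm(u);v=np.cross(b,u)
    P=[]
    for a,rr in ((-45,26.5),(-42,29),(40,29),(55,20),(80,20)):
        P.append(np.array(c)+a*b+rr*(np.cos(t)[:,None]*u+np.sin(t)[:,None]*v))
    return P
def mask(cam,P,sc=4,roi=(250,190,120,110)):
    m=np.zeros((roi[3]*sc,roi[2]*sc),np.uint8)
    for a,b in zip(P[:-1],P[1:]):
        q=(proj(cam,np.vstack([a,b]))+.5-np.array(roi[:2]))*sc
        cv2.fillConvexPoly(m,cv2.convexHull(q.astype(np.float32)).astype(np.int32),1)
    return m
E
python3 - <<'E'
from fit import *
obs={}
for cam in("top","scene"):
    a=cv2.imread(f"pics/{cam}0.png")[190:300,250:370]
    a=cv2.resize(a,None,fx=4,fy=4,interpolation=cv2.INTER_LINEAR)
    g=(a.min(2)>100).astype(np.uint8)
    n,l,st,ce=cv2.connectedComponentsWithStats(g)
    cx=((290+25-250)*4,(231-190)*4) if cam=="top" else ((300-250)*4,(250-190)*4)
    m=(l==l[cx[1],cx[0]]).astype(np.uint8)
    m=cv2.morphologyEx(m,cv2.MORPH_CLOSE,np.ones((25,25)));obs[cam]=m;print(cam,m.sum()/16)
def cost(p,cams=("top","scene")):
    P=model([p[0],p[1],33],[np.cos(p[2]),np.sin(p[2]),0])
    return sum(1-(mask(c,P)&obs[c]).sum()/(mask(c,P)|obs[c]).sum() for c in cams)
for cams in (("top",),("scene",),("top","scene")):
    s=minimize(lambda p:cost(p,cams),[453,-338,-1.48],method="Nelder-Mead",options=dict(initial_simplex=[[453,-338,-1.48],[460,-338,-1.48],[453,-330,-1.48],[453,-338,-1.4]]))
    print(cams,s.x.round(2),round(s.fun,3))
E
```

```text
top 8292.3125
scene 10503.0625
('top',) [ 453.78 -344.13   -1.47] 0.876
('scene',) [ 476.9  -429.64   -1.39] 0.891
('top', 'scene') [ 455.67 -343.52   -1.48] 1.773
```

```bash
python3 - <<'E'
import cv2
a=cv2.imread("pics/top0.png");print(a[231,280:350:3].tolist());print(a[265,300],a[250,350]);print(a[210:255:2,300].tolist())
a=cv2.imread("pics/scene0.png");print([a[int(247+i*.5),275+i].tolist() for i in range(0,64,3)])
E
```

```text
[[29, 31, 30], [28, 29, 30], [25, 27, 23], [22, 26, 26], [53, 56, 56], [183, 193, 194], [213, 216, 209], [213, 216, 209], [212, 216, 208], [213, 216, 208], [213, 216, 209], [214, 216, 208], [214, 216, 209], [214, 216, 208], [214, 217, 208], [212, 216, 208], [214, 217, 208], [186, 198, 197], [194, 206, 205], [211, 218, 210], [213, 215, 208], [211, 216, 208], [168, 181, 179], [169, 180, 180]]
[170 181 180] [169 180 179]
[[18, 21, 21], [16, 18, 18], [21, 23, 22], [12, 15, 13], [68, 72, 71], [120, 127, 127], [152, 160, 160], [175, 185, 184], [196, 208, 207], [210, 217, 208], [213, 216, 209], [214, 217, 209], [213, 215, 208], [202, 214, 209], [180, 190, 191], [141, 150, 150], [17, 19, 19], [22, 25, 22], [23, 25, 23], [24, 25, 24], [27, 27, 28], [26, 31, 31], [27, 29, 27]]
[[31, 36, 35], [62, 65, 67], [176, 184, 187], [178, 186, 189], [173, 181, 184], [174, 183, 186], [169, 177, 179], [171, 180, 182], [164, 174, 176], [165, 174, 176], [157, 165, 167], [159, 167, 170], [103, 110, 112], [35, 37, 39], [27, 31, 30], [29, 33, 32], [28, 30, 29], [38, 41, 42], [166, 175, 178], [166, 176, 179], [166, 176, 178], [166, 177, 179]]
```

```bash
python3 - <<'E'
from fit import *
mat={"top":np.array([[277,207],[340,207],[341.5,258],[278,258]]),"scene":np.array([[279.5,232],[335.5,250],[326,284],[260,266]])}
obs={};roi={}
for cam in("top","scene"):
    a=cv2.imread(f"pics/{cam}0.png")[190:300,250:370]
    a=cv2.resize(a,None,fx=4,fy=4,interpolation=cv2.INTER_LINEAR)
    R=np.zeros(a.shape[:2],np.uint8);cv2.fillConvexPoly(R,((mat[cam]-[250,190])*4).astype(np.int32),1);roi[cam]=R
    m=((a.min(2)>60)&(R>0)).astype(np.uint8);m=cv2.morphologyEx(m,cv2.MORPH_CLOSE,np.ones((15,15)));m=cv2.morphologyEx(m,cv2.MORPH_OPEN,np.ones((15,15)))&R;obs[cam]=m;print(cam,m.sum()/16)
def cost(p,cams):
    P=model([p[0],p[1],33],[np.cos(p[2]),np.sin(p[2]),0]);t=0
    for c in cams:
        m=mask(c,P)&roi[c];t+=1-(m&obs[c]).sum()/(m|obs[c]).sum()
    return t
for cams in (("top",),("scene",),("top","scene")):
    s=minimize(lambda p:cost(p,cams),[453,-338,-1.48],method="Nelder-Mead",options=dict(initial_simplex=[[453,-338,-1.48],[460,-338,-1.48],[453,-330,-1.48],[453,-338,-1.4]]))
    print(cams,s.x.round(2),round(s.fun,3))
    P=model([s.x[0],s.x[1],33],[np.cos(s.x[2]),np.sin(s.x[2]),0])
v=[]
for c in obs:
    m=mask(c,P);im=np.dstack([m*255,obs[c]*255,roi[c]*80]);v.append(im)
cv2.imwrite("pics/fit0.png",cv2.resize(np.hstack(v),None,fx=.8,fy=.8))
E
```

```text
top 1038.6875
scene 1177.0625
('top',) [ 454.44 -339.61   -1.48] 0.028
('scene',) [ 452.96 -339.42   -1.48] 0.078
('top', 'scene') [ 454.3  -340.11   -1.48] 0.115
```

View pics/fit0.png

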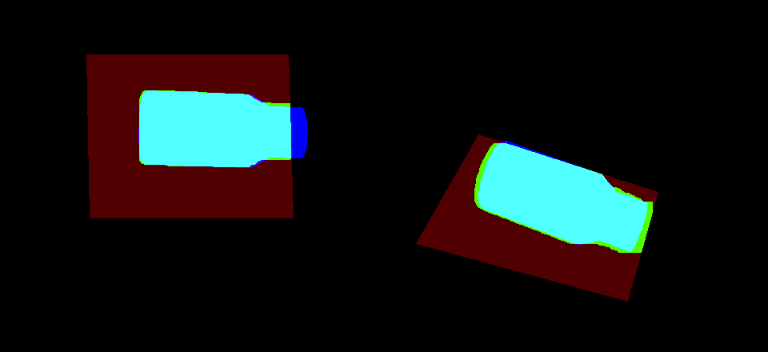

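```bash
cat > plan.py <<'E'
from h import *
from scipy.linalg import logm,expm
from station import r
def cur():
    s=r.read_state();T=np.eye(4);T[:3,:3]=Ro.from_euler("xyz",s["eef_rot"]).as_matrix();T[:3,3]=s["position"];return T,s
def mk(z,y,g,off=19):
    z=np.array(z,float);z/=np.linalg.norm(z);y=np.array(y,float);y-=z*(y@z);y/=np.linalg.norm(y)
    T=np.eye(4);T[:3,0]=np.cross(y,z);T[:3,1]=y;T[:3,2]=z;T[:3,3]=np.array(g)+off*z;return T
def plan(A,B,n=None):
    L=np.real(logm(np.linalg.inv(A)@B));w=np.array([L[2,1],L[0,2],L[1,0]]);v=L[:3,3]
    m=max(np.linalg.norm(v)/55,np.linalg.norm(w)/.17)
    n=n or int(np.ceil(m));
    d=expm(L/n);rv=Ro.from_matrix(d[:3,:3]).as_rotvec()
    print("n",n,"min",round(m,1),"row xyz cm",(d[:3,3]/10).round(2),"rot",rv.round(4))
    T=A.copy()
    # straight-line alternative: translation in world const
    for i in range(n):
        T=T@d
        if i%max(1,n//8)==0: print("  ",i,T[:3,3].round(0),T[:3,2].round(2))
    return d
b=np.array([np.cos(-1.48),np.sin(-1.48),0]);bp=np.array([-b[1],b[0],0])
down=np.array([0,0,-1.])
def pick(s,dz=0,back=0,th=np.deg2rad(30)):
    z=np.cos(th)*down+np.sin(th)*b
    return mk(z,bp,np.array([454,-340,33+dz])+s*b-back*z)
E
python3 - <<'E'
from plan import *
T,s=cur();print(T[:3,3],s["joint_positions"])
B=pick(-18,0,280);print(B[:3,3]);plan(T,B,20)
B2=pick(-18,0,0);plan(B,B2)
E
```

```text
[470.75208611 417.59353088 431.08979164] [-0.78379267  0.53886245 -0.02912956  1.2232305   0.01517559  1.37963911
 -0.16190737]
[ 440.53526377 -192.11169459  259.03263039]
n 20 min 11.8 row xyz cm [-2.53 -1.26  1.57] rot [ 0.0073 -0.0255  0.0273]
   0 [476. 390. 415.] [ 0.01 -0.02 -1.  ]
   2 [485. 333. 386.] [ 0.03 -0.08 -1.  ]
   4 [491. 274. 360.] [ 0.04 -0.13 -0.99]
   6 [494. 214. 337.] [ 0.05 -0.18 -0.98]
   8 [495. 152. 317.] [ 0.06 -0.23 -0.97]
   10 [492.  90. 299.] [ 0.06 -0.28 -0.96]
   12 [486.  27. 285.] [ 0.06 -0.33 -0.94]
   14 [477. -36. 274.] [ 0.06 -0.38 -0.92]
   16 [465. -99. 266.] [ 0.06 -0.43 -0.9 ]
   18 [ 450. -161.  261.] [ 0.05 -0.48 -0.88]
n 6 min 5.1 row xyz cm [-0.   -0.    4.67] rot [ 0.  0. -0.]
   0 [ 443. -215.  219.] [ 0.05 -0.5  -0.87]
   1 [ 445. -239.  178.] [ 0.05 -0.5  -0.87]
   2 [ 447. -262.  138.] [ 0.05 -0.5  -0.87]
   3 [ 449. -285.   97.] [ 0.05 -0.5  -0.87]
   4 [ 451. -308.   57.] [ 0.05 -0.5  -0.87]
   5 [ 453. -332.   17.] [ 0.05 -0.5  -0.87]
```

Emit:
carry_out --motion '[{"fingers":1,"x":-5.5,"y":0,"z":0,"ax":0,"ay":0,"az":0.1},{"fingers":1,"x":-5.5,"y":0,"z":0,"ax":0,"ay":0,"az":0.1},{"fingers":1,"x":-5.5,"y":0,"z":0,"ax":0,"ay":0,"az":0.1},{"fingers":1,"x":-5.5,"y":0,"z":0,"ax":0,"ay":0,"az":0.1},{"fingers":1,"x":-5.5,"y":0,"z":0,"ax":0,"ay":0,"az":0.1},{"fingers":1,"x":-5.5,"y":0,"z":0,"ax":0,"ay":0,"az":0.1},{"fingers":1,"x":-5.5,"y":0,"z":0,"ax":0,"ay":0,"az":0.1},{"fingers":1,"x":-5.5,"y":0,"z":0,"ax":0,"ay":0,"az":0.1},{"fingers":1,"x":-5.5,"y":0,"z":0,"ax":0,"ay":0,"az":0.1},{"fingers":1,"x":-5.5,"y":0,"z":0,"ax":0,"ay":0,"az":0.1}]'

```text
time: 3.55
position: [575.5, -99.6, 431.2]
eef_rot: [3.141, -0.0, 1.221]
wrist_force: [0.4, 1.1, 1.4]
gripper_width: 85.5
```

```bash
python3 - <<'E'
from plan import *
import cv2
T,s=cur();print(T[:3,3],s["joint_positions"].round(2) if hasattr(s["joint_positions"],"round") else s["joint_positions"])
B=pick(-18,0,230);print(B[:3,3]);plan(T,B,10)
p=r.read_camera("wrist");cv2.imwrite("pics/w1.png",p["frame"][:,:,::-1]);print(p["eye"],p["orientation"])
E
```

```text
[575.51713029 -99.61752787 431.17373693] [-0.06  0.47  0.27  1.38 -0.13  1.31 -0.14]
[ 442.80205438 -217.0087157   215.7313602 ]
n 10 min 5.2 row xyz cm [-0.85 -1.23  2.42] rot [-0.0115 -0.0515 -0.0431]
   0 [ 561. -103.  407.] [-0.01 -0.05 -1.  ]
   1 [ 547. -109.  383.] [-0.01 -0.1  -0.99]
   2 [ 532. -116.  360.] [-0.01 -0.16 -0.99]
   3 [ 518. -126.  337.] [-0.01 -0.21 -0.98]
   4 [ 505. -137.  315.] [-0.01 -0.26 -0.97]
   5 [ 491. -150.  293.] [ 0.   -0.31 -0.95]
   6 [ 478. -164.  272.] [ 0.01 -0.36 -0.93]
   7 [ 466. -180.  252.] [ 0.02 -0.41 -0.91]
   8 [ 454. -198.  234.] [ 0.03 -0.45 -0.89]
   9 [ 443. -217.  216.] [ 0.05 -0.5  -0.87]
[601.79375213 -24.94548671 574.8680634 ] [ 2.82709284e+00  2.02880763e-04 -3.49814833e-01]
```

View pics/w1.png

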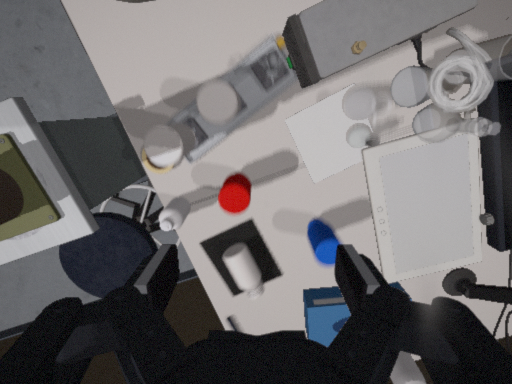

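Emit:
carry_out --motion '[{"fingers":1,"x":-0.85,"y":-1.23,"z":2.42,"ax":-0.0115,"ay":-0.0515,"az":-0.0431},{"fingers":1,"x":-0.85,"y":-1.23,"z":2.42,"ax":-0.0115,"ay":-0.0515,"az":-0.0431},{"fingers":1,"x":-0.85,"y":-1.23,"z":2.42,"ax":-0.0115,"ay":-0.0515,"az":-0.0431},{"fingers":1,"x":-0.85,"y":-1.23,"z":2.42,"ax":-0.0115,"ay":-0.0515,"az":-0.0431},{"fingers":1,"x":-0.85,"y":-1.23,"z":2.42,"ax":-0.0115,"ay":-0.0515,"az":-0.0431},{"fingers":1,"x":-0.85,"y":-1.23,"z":2.42,"ax":-0.0115,"ay":-0.0515,"az":-0.0431},{"fingers":1,"x":-0.85,"y":-1.23,"z":2.42,"ax":-0.0115,"ay":-0.0515,"az":-0.0431},{"fingers":1,"x":-0.85,"y":-1.23,"z":2.42,"ax":-0.0115,"ay":-0.0515,"az":-0.0431},{"fingers":1,"x":-0.85,"y":-1.23,"z":2.42,"ax":-0.0115,"ay":-0.0515,"az":-0.0431},{"fingers":1,"x":-0.85,"y":-1.23,"z":2.42,"ax":-0.0115,"ay":-0.0515,"az":-0.0431}]'

```text
time: 4.85
position: [443.4, -215.7, 215.6]
eef_rot: [3.141, 0.524, 1.667]
wrist_force: [0.1, -0.6, -0.3]
gripper_width: 85.7
```

```bash
python3 - <<'E'
from plan import *
import cv2
p=r.read_camera("scene");cv2.imwrite("pics/s2.png",p["frame"][:,:,::-1])
T,s=cur();print(T[:3,3].round(1),np.round(s["joint_positions"],2),s["time"])
B=pick(-18,0,0);print(B[:3,3]);plan(T,B,8)
E
```

```text
[ 439.2 -216.3  213.4] [-0.36  0.65  0.6   2.23  0.6   0.29 -0.35] 4.9
[ 453.22929119 -331.53501282   16.54551733]
n 8 min 4.2 row xyz cm [-0.02  0.05  2.86] rot [-0.0006  0.0002  0.0011]
   0 [ 441. -231.  189.] [ 0.04 -0.5  -0.87]
   1 [ 443. -245.  164.] [ 0.04 -0.5  -0.87]
   2 [ 444. -260.  140.] [ 0.04 -0.5  -0.87]
   3 [ 446. -274.  115.] [ 0.04 -0.5  -0.87]
   4 [ 448. -288.   90.] [ 0.04 -0.5  -0.87]
   5 [ 450. -303.   66.] [ 0.04 -0.5  -0.87]
   6 [ 451. -317.   41.] [ 0.04 -0.5  -0.87]
   7 [ 453. -332.   17.] [ 0.05 -0.5  -0.87]
```

View pics/s2.png

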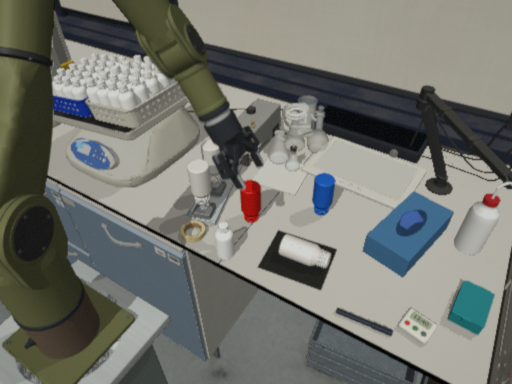

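```bash
python3 - <<'E'
from plan import *
print(proj("scene",[[439,-216,213],[443,-215,215]]))
T,s=cur();print(T[:3,3].round(1),np.round(s["joint_positions"],3),np.round(s["joint_vel"],3),s["time"])
E
```

```text
[[253.86155523 183.85083766]
 [254.38594086 182.12457084]]
[ 439.2 -216.3  213.4] [-0.36   0.649  0.604  2.226  0.597  0.293 -0.348] [ 0.025 -0.049 -0.09  -0.055 -0.15   0.201  0.083] 4.9
```

Emit:
carry_out --motion '[{"fingers":1,"x":0,"y":0.05,"z":2.86,"ax":0,"ay":0,"az":0},{"fingers":1,"x":0,"y":0.05,"z":2.86,"ax":0,"ay":0,"az":0},{"fingers":1,"x":0,"y":0.05,"z":2.86,"ax":0,"ay":0,"az":0},{"fingers":1,"x":0,"y":0.05,"z":2.86,"ax":0,"ay":0,"az":0},{"fingers":1,"x":0,"y":0.05,"z":2,"ax":0,"ay":0,"az":0},{"fingers":1,"x":0,"y":0,"z":0,"ax":0,"ay":0,"az":0},{"fingers":1,"x":0,"y":0,"z":0,"ax":0,"ay":0,"az":0},{"fingers":1,"x":0,"y":0,"z":0,"ax":0,"ay":0,"az":0},{"fingers":1,"x":0,"y":0,"z":0,"ax":0,"ay":0,"az":0},{"fingers":1,"x":0,"y":0,"z":0,"ax":0,"ay":0,"az":0}]'

```text
time: 6.15
position: [447.8, -268.9, 124.5]
eef_rot: [-3.122, 0.52, 1.667]
wrist_force: [0.6, 0.2, -0.4]
gripper_width: 85.5
```

```bash
python3 - <<'E'
from plan import *
import cv2
p=r.read_camera("wrist");cv2.imwrite("pics/w3.png",p["frame"][:,:,::-1])
T,s=cur();print(T[:3,3].round(1),np.round(s["joint_positions"],2),s["time"])
B=pick(-18,0,0);print(B[:3,3]);plan(T,B,5)
E
```

```text
[ 447.8 -268.9  124.5] [-0.22  0.87  0.61  2.23  1.31  0.05 -1.05] 6.2
[ 453.22929119 -331.53501282   16.54551733]
n 5 min 2.3 row xyz cm [-0.01  0.02  2.5 ] rot [-0.0034 -0.0007  0.0009]
   0 [ 449. -281.  103.] [ 0.03 -0.5  -0.87]
   1 [ 450. -294.   81.] [ 0.04 -0.5  -0.87]
   2 [ 451. -306.   60.] [ 0.04 -0.5  -0.87]
   3 [ 452. -319.   38.] [ 0.04 -0.5  -0.87]
   4 [ 453. -332.   17.] [ 0.05 -0.5  -0.87]
```

View pics/w3.png

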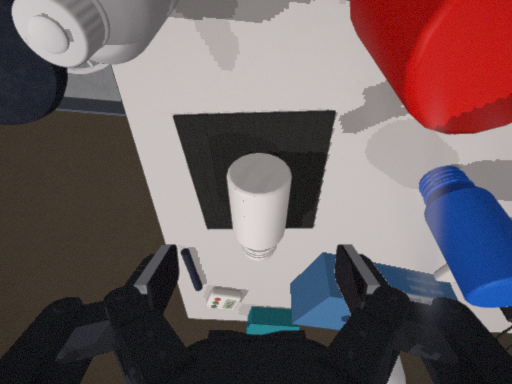

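```bash
python3 - <<'E'
from plan import *
T,s=cur()
B=pick(-18,0,100,th=np.deg2rad(15));print(B[:3,3]);plan(T,B,5)
plan(B,pick(-18,0,0,th=np.deg2rad(15)),4)
E
```

```text
[ 450.46703976 -301.19615753  111.23999193]
n 5 min 1.5 row xyz cm [-0.49 -0.    0.51] rot [-0.0035  0.0517  0.0004]
   0 [ 448. -276.  123.] [ 0.03 -0.45 -0.89]
   1 [ 449. -282.  120.] [ 0.03 -0.4  -0.91]
   2 [ 449. -289.  118.] [ 0.03 -0.36 -0.93]
   3 [ 450. -295.  115.] [ 0.02 -0.31 -0.95]
   4 [ 450. -301.  111.] [ 0.02 -0.26 -0.97]
n 4 min 1.8 row xyz cm [-0.  -0.   2.5] rot [0. 0. 0.]
   0 [ 451. -308.   87.] [ 0.02 -0.26 -0.97]
   1 [ 452. -314.   63.] [ 0.02 -0.26 -0.97]
   2 [ 452. -321.   39.] [ 0.02 -0.26 -0.97]
   3 [ 453. -327.   15.] [ 0.02 -0.26 -0.97]
```

Emit:
carry_out --motion '[{"fingers":1,"x":-0.49,"y":0,"z":0.51,"ax":-0.0035,"ay":0.0517,"az":0},{"fingers":1,"x":-0.49,"y":0,"z":0.51,"ax":-0.0035,"ay":0.0517,"az":0},{"fingers":1,"x":-0.49,"y":0,"z":0.51,"ax":-0.0035,"ay":0.0517,"az":0},{"fingers":1,"x":-0.49,"y":0,"z":0.51,"ax":-0.0035,"ay":0.0517,"az":0},{"fingers":1,"x":-0.49,"y":0,"z":0.51,"ax":-0.0035,"ay":0.0517,"az":0},{"fingers":1,"x":0,"y":0,"z":0,"ax":0,"ay":0,"az":0},{"fingers":1,"x":0,"y":0,"z":0,"ax":0,"ay":0,"az":0},{"fingers":1,"x":0,"y":0,"z":0,"ax":0,"ay":0,"az":0},{"fingers":1,"x":0,"y":0,"z":0,"ax":0,"ay":0,"az":0},{"fingers":1,"x":0,"y":0,"z":0,"ax":0,"ay":0,"az":0}]'

```text
time: 7.45
position: [450.7, -301.0, 111.0]
eef_rot: [-3.14, 0.262, 1.665]
wrist_force: [-0.0, -0.8, 0.4]
gripper_width: 85.5
```

```bash
python3 - <<'E'
from plan import *
T,s=cur();print(T[:3,3].round(1),np.round(s["joint_positions"],2),s["time"])
plan(T,pick(-18,0,0,th=np.deg2rad(15)),4)
E
```

```text
[ 450.7 -301.   111. ] [ 0.39  0.75 -0.05  2.08  0.94  0.34 -0.44] 7.45
n 4 min 1.8 row xyz cm [-0.01 -0.01  2.49] rot [-0.0001  0.      0.0008]
   0 [ 451. -307.   87.] [ 0.02 -0.26 -0.97]
   1 [ 452. -314.   63.] [ 0.02 -0.26 -0.97]
   2 [ 452. -320.   39.] [ 0.02 -0.26 -0.97]
   3 [ 453. -327.   15.] [ 0.02 -0.26 -0.97]
```

Emit:
carry_out --motion '[{"fingers":1,"x":0,"y":0,"z":2.5,"ax":0,"ay":0,"az":0},{"fingers":1,"x":0,"y":0,"z":2.5,"ax":0,"ay":0,"az":0},{"fingers":1,"x":0,"y":0,"z":2.5,"ax":0,"ay":0,"az":0},{"fingers":1,"x":0,"y":0,"z":2.4,"ax":0,"ay":0,"az":0},{"fingers":1,"x":0,"y":0,"z":0,"ax":0,"ay":0,"az":0},{"fingers":0.4,"x":0,"y":0,"z":0,"ax":0,"ay":0,"az":0},{"fingers":0.4,"x":0,"y":0,"z":0,"ax":0,"ay":0,"az":0},{"fingers":0.4,"x":0,"y":0,"z":0,"ax":0,"ay":0,"az":0},{"fingers":0.4,"x":0,"y":0,"z":0,"ax":0,"ay":0,"az":0},{"fingers":0.4,"x":0,"y":0,"z":0,"ax":0,"ay":0,"az":0}]' --force 60

```text
time: 8.7
position: [454.1, -327.1, 17.2]
eef_rot: [-3.141, 0.261, 1.663]
wrist_force: [-1.2, 2.5, 7.3]
gripper_width: 56.7
```

```bash
python3 - <<'E'
from plan import *
import cv2
p=r.read_camera("wrist");cv2.imwrite("pics/w4.png",p["frame"][:,:,::-1])
T,s=cur();print(T[:3,3].round(1),np.round(s["joint_positions"],2),s["time"],s["gripper_width"],np.round(s["wrist_force"],1))
E
```

```text
[ 454.1 -327.1   17.2] [ 0.27  0.96  0.23  2.06  1.38  0.04 -0.89] 8.75 57.28021226314062 [-1.2  2.2  7.5]
```

View pics/w4.png

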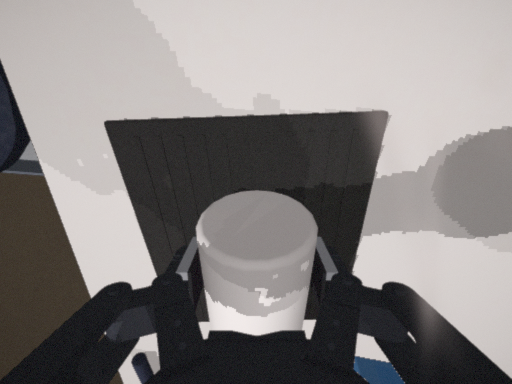

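```bash
cat >> plan.py <<'E'
def place(G,el=np.deg2rad(15),hd=1.66):
    h=np.array([np.cos(hd),np.sin(hd),0]);z=np.cos(el)*h+np.sin(el)*down
    return mk(z,[h[1],-h[0],0],G)
E
python3 - <<'E'
from plan import *
f=lambda a:np.round(a,1).tolist()
print("blue",f(atz("top",(313,147),125)))
T,s=cur()
L=T.copy();L[2,3]+=230;L[1,3]+=30
plan(T,L,5)
W=place([640,-80,330]);print(W[:3,3]);plan(L,W,12)
H=place([646.5,26.5,245]);plan(W,H,5)
E
```

```text
blue [640.7, -311.2, 125.0]
n 5 min 4.2 row xyz cm [-0.61  0.05 -4.6 ] rot [ 0. -0.  0.]
   0 [ 454. -321.   63.] [ 0.02 -0.26 -0.97]
   1 [ 454. -315.  109.] [ 0.02 -0.26 -0.97]
   2 [ 454. -309.  155.] [ 0.02 -0.26 -0.97]
   3 [ 454. -303.  201.] [ 0.02 -0.26 -0.97]
   4 [ 454. -297.  247.] [ 0.02 -0.26 -0.97]
[638.36505181 -61.72037939 325.08243814]
n 12 min 9.2 row xyz cm [2.12 1.71 0.25] rot [-0.0002  0.1308  0.0002]
   0 [ 469. -276.  239.] [ 0.01 -0.13 -0.99]
   1 [ 484. -253.  234.] [ 0.  0. -1.]
   2 [ 499. -231.  232.] [-0.01  0.13 -0.99]
   3 [ 514. -208.  232.] [-0.02  0.26 -0.97]
   4 [ 530. -185.  235.] [-0.03  0.38 -0.92]
   5 [ 545. -163.  241.] [-0.04  0.5  -0.87]
   6 [ 560. -142.  250.] [-0.05  0.61 -0.79]
   7 [ 575. -122.  261.] [-0.06  0.7  -0.71]
   8 [ 591. -104.  274.] [-0.07  0.79 -0.61]
   9 [606. -88. 289.] [-0.08  0.86 -0.5 ]
   10 [622. -74. 306.] [-0.08  0.92 -0.38]
   11 [638. -62. 325.] [-0.09  0.96 -0.26]
n 5 min 2.5 row xyz cm [-1.1   0.32  2.48] rot [ 0. -0.  0.]
   0 [640. -40. 308.] [-0.09  0.96 -0.26]
   1 [641. -19. 291.] [-0.09  0.96 -0.26]
   2 [642.   2. 274.] [-0.09  0.96 -0.26]
   3 [644.  23. 257.] [-0.09  0.96 -0.26]
   4 [645.  45. 240.] [-0.09  0.96 -0.26]
```

Emit:
carry_out --motion '[{"fingers":0.4,"x":-0.3,"y":0,"z":-2.5,"ax":0,"ay":0,"az":0},{"fingers":0.4,"x":-0.6,"y":0,"z":-4.6,"ax":0,"ay":0,"az":0},{"fingers":0.4,"x":-0.6,"y":0,"z":-4.6,"ax":0,"ay":0,"az":0},{"fingers":0.4,"x":-0.6,"y":0,"z":-4.6,"ax":0,"ay":0,"az":0},{"fingers":0.4,"x":-0.6,"y":0,"z":-4.6,"ax":0,"ay":0,"az":0},{"fingers":0.4,"x":-0.6,"y":0,"z":-4.6,"ax":0,"ay":0,"az":0},{"fingers":0.4,"x":-0.6,"y":0,"z":-4.6,"ax":0,"ay":0,"az":0},{"fingers":0.4,"x":0,"y":0,"z":0,"ax":0,"ay":0.05,"az":0},{"fingers":0.4,"x":0,"y":0,"z":0,"ax":0,"ay":0.1,"az":0},{"fingers":0.4,"x":0,"y":0,"z":0,"ax":0,"ay":0.1,"az":0}]'

```text
time: 10.0
position: [450.3, -286.8, 317.8]
eef_rot: [-3.14, 0.007, 1.664]
wrist_force: [-0.3, -0.2, -0.9]
gripper_width: 56.7
```

```bash
python3 - <<'E'
from plan import *
import cv2
p=r.read_camera("scene");cv2.imwrite("pics/s5.png",p["frame"][:,:,::-1])
T,s=cur();print(T[:3,3].round(1),np.round(s["joint_positions"],2),s["time"],s["gripper_width"],np.round(s["wrist_force"],1))
W=place([640,-80,330]);print(W[:3,3]);plan(T,W,10)
E
```

```text
[ 449.8 -290.7  317.2] [ 0.85  0.51 -0.58  1.71  0.33  1.02  0.24] 10.05 56.99261048666754 [ 1.  -3.8 -1. ]
[638.36505181 -61.72037939 325.08243814]
n 10 min 7.7 row xyz cm [1.94 2.08 1.18] rot [ 0.      0.1315 -0.0003]
   0 [ 469. -270.  305.] [-0.01  0.12 -0.99]
   1 [ 488. -247.  296.] [-0.02  0.25 -0.97]
   2 [ 507. -224.  289.] [-0.03  0.38 -0.93]
   3 [ 525. -199.  286.] [-0.04  0.49 -0.87]
   4 [ 544. -175.  285.] [-0.05  0.6  -0.8 ]
   5 [ 563. -151.  287.] [-0.06  0.7  -0.71]
   6 [ 581. -127.  293.] [-0.07  0.79 -0.61]
   7 [ 600. -104.  301.] [-0.08  0.86 -0.5 ]
   8 [619. -82. 312.] [-0.08  0.92 -0.38]
   9 [638. -62. 325.] [-0.09  0.96 -0.26]
```

View pics/s5.png

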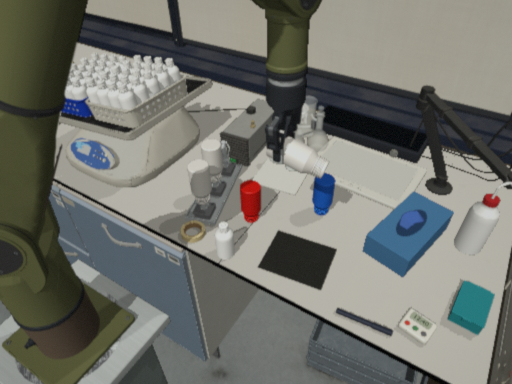

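Emit:
carry_out --motion '[{"fingers":0.4,"x":1.94,"y":2.08,"z":1.18,"ax":0,"ay":0.1315,"az":0},{"fingers":0.4,"x":1.94,"y":2.08,"z":1.18,"ax":0,"ay":0.1315,"az":0},{"fingers":0.4,"x":1.94,"y":2.08,"z":1.18,"ax":0,"ay":0.1315,"az":0},{"fingers":0.4,"x":1.94,"y":2.08,"z":1.18,"ax":0,"ay":0.1315,"az":0},{"fingers":0.4,"x":1.94,"y":2.08,"z":1.18,"ax":0,"ay":0.1315,"az":0},{"fingers":0.4,"x":1.94,"y":2.08,"z":1.18,"ax":0,"ay":0.1315,"az":0},{"fingers":0.4,"x":1.94,"y":2.08,"z":1.18,"ax":0,"ay":0.1315,"az":0},{"fingers":0.4,"x":1.94,"y":2.08,"z":1.18,"ax":0,"ay":0.1315,"az":0},{"fingers":0.4,"x":1.94,"y":2.08,"z":1.18,"ax":0,"ay":0.1315,"az":0},{"fingers":0.4,"x":1.94,"y":2.08,"z":1.18,"ax":0,"ay":0.1315,"az":0}]'

```text
time: 11.3
position: [638.7, -57.5, 323.6]
eef_rot: [-3.128, -1.306, 1.65]
wrist_force: [-0.5, 1.1, -0.4]
gripper_width: 56.9
```

```bash
python3 - <<'E'
from plan import *
import cv2
for n in("scene","top"):
    p=r.read_camera(n);cv2.imwrite(f"pics/{n}6.png",p["frame"][:,:,::-1])
T,s=cur();print(T[:3,3].round(1),np.round(s["joint_positions"],2),s["time"],s["gripper_width"],np.round(s["wrist_force"],1))
W=place([640,-80,330]);plan(T,W,4)
E
```

```text
[638.2 -55.9 321.1] [ 0.8   1.21 -0.94  1.13 -0.39  1.48  0.34] 11.4 56.75926032106584 [-0.  -0.5 -2.2]
n 4 min 0.1 row xyz cm [ 0.06 -0.01 -0.17] rot [-0.0018  0.0005 -0.0011]
   0 [638. -57. 322.] [-0.09  0.96 -0.26]
   1 [638. -59. 323.] [-0.09  0.96 -0.26]
   2 [638. -60. 324.] [-0.09  0.96 -0.26]
   3 [638. -62. 325.] [-0.09  0.96 -0.26]
```

View pics/scene6.png

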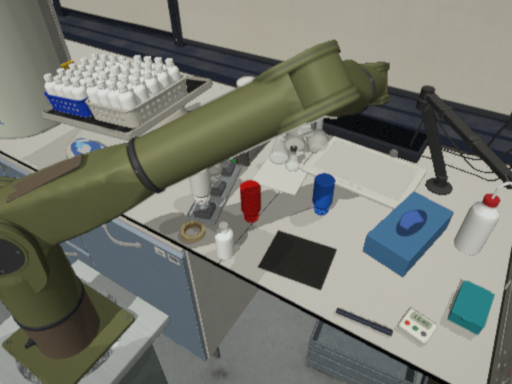

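View pics/top6.png

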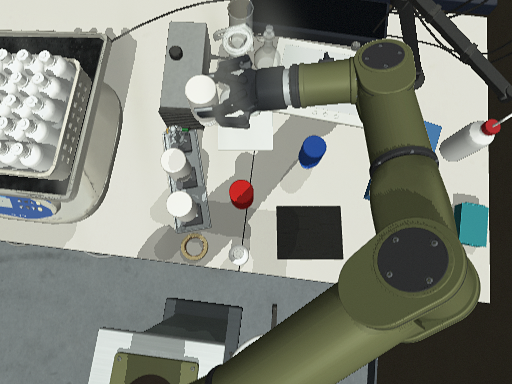

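```bash
python3 - <<'E'
from plan import *
f=lambda a:np.round(a,1).tolist()
print("elbow",f(tri(("top",(412,258)),("scene",(5,242)))))
for z in (300,400,500,600): print(z,f(atz("top",(412,258),z)), "wrist",f(atz("top",(385,57),z)))
print("wrist tri",f(tri(("top",(385,55)),("scene",(362,80)))))
print("lamp tri",f(tri(("top",(410,75)),("scene",(438,186)))),f(tri(("top",(400,3)),("scene",(428,95)))))
E
```

```text
elbow [143.1, -318.2, 594.0]
300 [391.3, -480.6, 300.0] wrist [781.8, -414.0, 300.0]
400 [382.3, -438.3, 400.0] wrist [713.4, -381.8, 400.0]
500 [373.2, -396.0, 500.0] wrist [644.9, -349.6, 500.0]
600 [364.1, -353.6, 600.0] wrist [576.5, -317.4, 600.0]
wrist tri [697.1, -365.7, 411.8]
lamp tri [939.2, -584.4, -3.4] [951.3, -463.3, 266.4]
```

```bash
python3 - <<'E'
from plan import *
import cv2
print("pred held base px top",proj("top",[639.9,-74.2,353]),"scene",proj("scene",[639.9,-74.2,353]))
a=cv2.imread("pics/top6.png");cv2.imwrite("pics/t6a.png",cv2.resize(a[60:240,145:265],None,fx=5,fy=5,interpolation=cv2.INTER_CUBIC)[:,:])
for c in((200,89),(173,160),(179,204)):
    print(c,[a[c[1],c[0]+i].tolist()[1] for i in range(-20,21,2)],[a[c[1]+i,c[0]].tolist()[1] for i in range(-20,21,2)])
E
python3 - <<'E'
import cv2
a=cv2.imread("pics/top6.png");cv2.imwrite("pics/t6a.png",cv2.resize(a[65:215,150:250],None,fx=4,fy=4,interpolation=cv2.INTER_CUBIC))
E
```

```text
pred held base px top [[202.56049191  89.63585612]] scene [[247.79527925  81.35294595]]
(200, 89) [158, 161, 153, 247, 243, 244, 243, 243, 243, 244, 244, 243, 242, 242, 239, 238, 235, 238, 113, 217, 219] [165, 165, 162, 225, 244, 243, 243, 243, 243, 243, 244, 244, 244, 244, 244, 244, 244, 235, 175, 136, 182]
(173, 160) [223, 223, 223, 224, 245, 243, 244, 245, 226, 227, 227, 227, 226, 228, 226, 228, 199, 77, 150, 145, 144] [191, 161, 113, 110, 208, 240, 226, 226, 227, 227, 227, 227, 228, 228, 227, 238, 227, 173, 170, 167, 153]
(179, 204) [202, 202, 201, 200, 248, 244, 245, 244, 244, 245, 245, 244, 245, 245, 245, 245, 234, 95, 89, 56, 74] [113, 113, 110, 145, 248, 245, 245, 245, 245, 245, 245, 245, 245, 245, 245, 246, 234, 172, 183, 192, 196]
```

View pics/t6a.png

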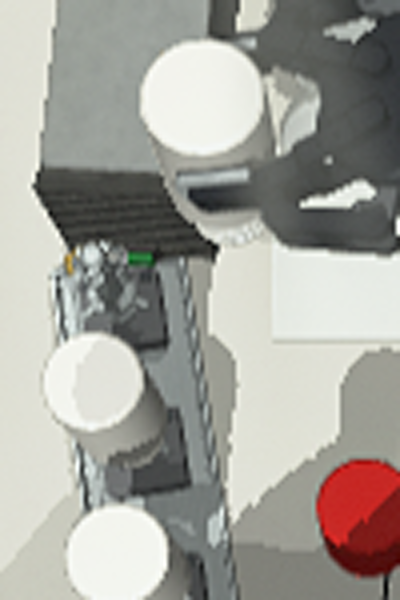

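```bash
python3 - <<'E'
from plan import *
import cv2
f=lambda a:np.round(a,1).tolist()
m=atz("top",(173.0,160.2),182);n=atz("top",(179.2,203),182);print(f(m),f(n),"dist",np.linalg.norm(m-n),"free",f(2*m-n))
t=atz("top",(172.2,128),125);print("tip",f(t))
print("held base z353",f(atz("top",(200.4,89),353)))
print("mouth pred",proj("top",[639.9,-74.2,228]))
a=cv2.imread("pics/top6.png");cv2.imwrite("pics/t6b.png",cv2.resize(a[68:132,175:245],None,fx=9,fy=9,interpolation=cv2.INTER_CUBIC))
P=model=None
E
```

```text
[550.6, 1.2, 182.0] [457.1, -28.4, 182.0] dist 98.10509441706098 free [644.2, 30.8, 182.0]
tip [646.9, 31.8, 125.0]
held base z353 [640.7, -70.1, 353.0]
mouth pred [[210.28274039 118.20528171]]
```

View pics/t6b.png

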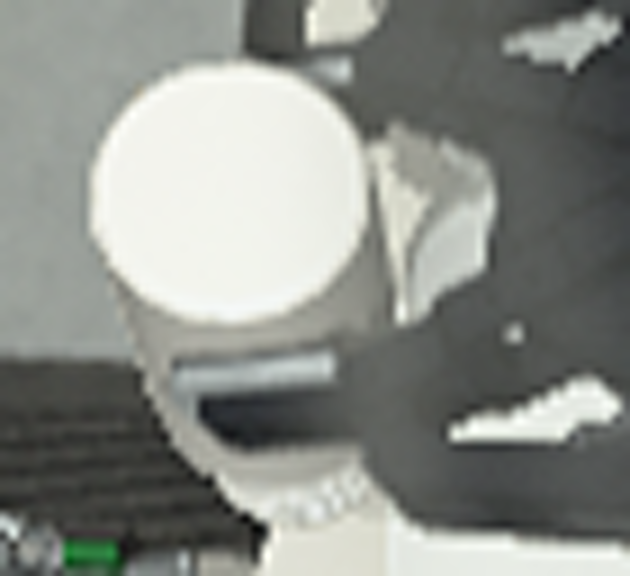

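```bash
python3 - <<'E'
from fit import *
a=cv2.imread("pics/top6.png");v=[]
for bs,mo in (((640.7,-70.1),(640.7,-70.1)),((640.7,-70.1),(640.7,-76))):
    im=cv2.resize(a[68:132,175:230],None,fx=7,fy=7,interpolation=cv2.INTER_CUBIC)
    B=np.array([*bs,353]);M=np.array([*mo,228]);b=(M-B)/125
    for k,ring in enumerate(model(B+45*b,b)):
        q=((proj("top",ring)+.5-[175,68])*7-.5).astype(int);cv2.polylines(im,[q],True,[(0,0,255),(255,0,0),(0,200,0),(200,0,200),(0,200,255)][k],1)
    v.append(im)
cv2.imwrite("pics/ov6.png",np.hstack(v))
E
```

```text
(no output)
```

View pics/ov6.png

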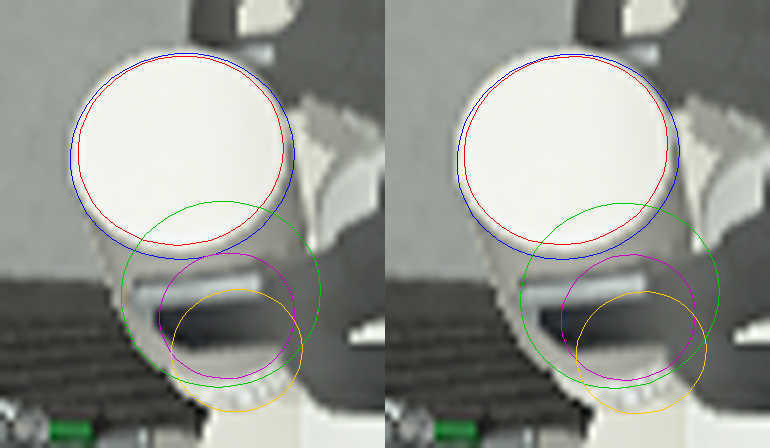

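```bash
cat >> plan.py <<'E'
def place2(G,el=np.deg2rad(15),hd=1.66,off=16.4):
    h=np.array([np.cos(hd),np.sin(hd),0]);z=np.cos(el)*h+np.sin(el)*down
    return mk(z,[h[1],-h[0],0],G,off)
E
python3 - <<'E'
from plan import *
T,s=cur()
plan(T,place2([645.5,28,242]),6)
E
```

```text
n 6 min 2.4 row xyz cm [-0.91  0.26  1.95] rot [-0.0012  0.0003 -0.0007]
   0 [639. -39. 307.] [-0.09  0.96 -0.26]
   1 [640. -23. 293.] [-0.09  0.96 -0.26]
   2 [641.  -6. 279.] [-0.09  0.96 -0.26]
   3 [642.  11. 265.] [-0.09  0.96 -0.26]
   4 [643.  27. 252.] [-0.09  0.96 -0.26]
   5 [644.  44. 238.] [-0.09  0.96 -0.26]
```

Emit:
carry_out --motion '[{"fingers":0.4,"x":-0.91,"y":0.26,"z":1.95,"ax":-0.0012,"ay":0,"az":-0.0007},{"fingers":0.4,"x":-0.91,"y":0.26,"z":1.95,"ax":-0.0012,"ay":0,"az":-0.0007},{"fingers":0.4,"x":-0.91,"y":0.26,"z":1.95,"ax":-0.0012,"ay":0,"az":-0.0007},{"fingers":0.4,"x":-0.91,"y":0.26,"z":1.95,"ax":-0.0012,"ay":0,"az":-0.0007},{"fingers":0.4,"x":-0.91,"y":0.26,"z":1.95,"ax":-0.0012,"ay":0,"az":-0.0007},{"fingers":0.4,"x":-0.91,"y":0.26,"z":1.95,"ax":-0.0012,"ay":0,"az":-0.0007},{"fingers":0.4,"x":0,"y":0,"z":0,"ax":0,"ay":0,"az":0},{"fingers":0.4,"x":0,"y":0,"z":0,"ax":0,"ay":0,"az":0},{"fingers":0.4,"x":0,"y":0,"z":0,"ax":0,"ay":0,"az":0},{"fingers":0.4,"x":0,"y":0,"z":0,"ax":0,"ay":0,"az":0}]'

```text
time: 12.65
position: [645.3, 40.6, 240.5]
eef_rot: [3.125, -1.303, 1.672]
wrist_force: [-0.1, 0.1, -0.3]
gripper_width: 57.1
```

```bash
python3 - <<'E'
from plan import *
import cv2
I=[]
for n,(x,y,w,hh) in (("scene",(180,75,100,150)),("top",(145,70,100,150)),):
    p=r.read_camera(n);cv2.imwrite(f"pics/{n}7.png",p["frame"][:,:,::-1])
    I.append(cv2.resize(p["frame"][y:y+hh,x:x+w,::-1],None,fx=4,fy=4,interpolation=cv2.INTER_CUBIC))
cv2.imwrite("pics/c7.png",np.hstack(I))
p=r.read_camera("wrist");cv2.imwrite("pics/w7.png",p["frame"][:,:,::-1])
T,s=cur();print(T[:3,3].round(1),np.round(s["joint_positions"],2),s["time"],s["gripper_width"],np.round(s["wrist_force"],1))
W=place2([645.5,28,242]);plan(T,W,4)
G=T[:3,3]-16.4*T[:3,2];print(G)
print("base px",proj("scene",G+[0,0,27]),proj("top",G+[0,0,27]),"mouth px",proj("scene",G-[0,0,98]),proj("top",G-[0,0,98]))
E
```

```text
[645.1  41.1 240.3] [ 0.72  1.28 -0.94  1.3  -0.38  1.21  0.43] 12.8 56.85963141672951 [ 1.3 -0.3 -0.5]
n 4 min 0.1 row xyz cm [-0.04 -0.02  0.08] rot [0.001  0.0013 0.0007]
   0 [645.  42. 240.] [-0.08  0.96 -0.26]
   1 [645.  42. 239.] [-0.08  0.96 -0.26]
   2 [644.  43. 238.] [-0.09  0.96 -0.26]
   3 [644.  44. 238.] [-0.09  0.96 -0.26]
[646.43130256  25.28828247 244.58424303]
base px [[220.62540423  99.00959986]] [[159.96031395 100.76277607]] mouth px [[223.76349142 135.72118785]] [[172.95386635 124.98778264]]
```

View pics/c7.png

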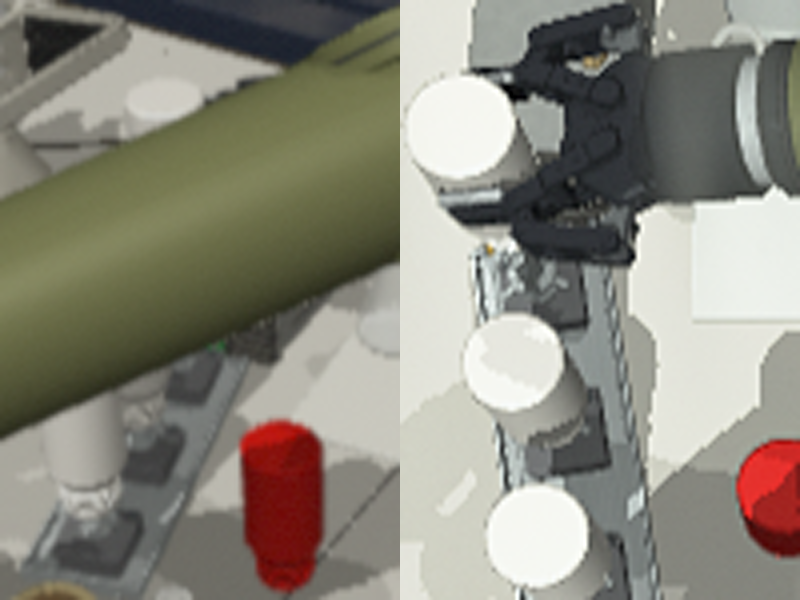

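View pics/w7.png

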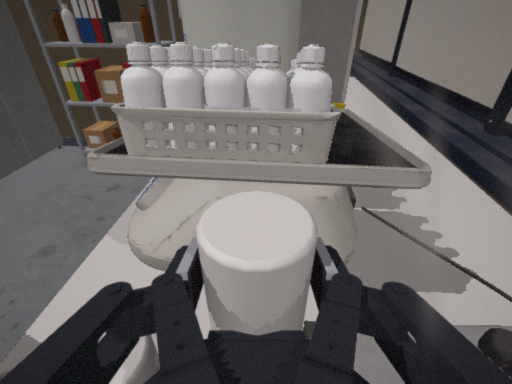

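```bash
python3 - <<'E'
from plan import *
import cv2
a=cv2.imread("pics/scene0.png")[135:230,180:245];b=cv2.imread("pics/top0.png")[115:240,150:220]
im=[]
def draw(I,cam,x0,y0,f):
    I=cv2.resize(I,None,fx=f,fy=f,interpolation=cv2.INTER_CUBIC)
    t=np.linspace(0,6.283,60)
    fr=np.array([645.5,29.5]);d=np.array([np.cos(.3),np.sin(.3)])
    for k in(1,2):
        c=fr-100*k*d
        for z,R in((182,26.5),(179,29),(97,29)):
            ring=np.c_[c[0]+R*np.cos(t),c[1]+R*np.sin(t),0*t+z]
            cv2.polylines(I,[((proj(cam,ring)+.5-[x0,y0])*f-.5).astype(int)],True,(0,0,255) if z>180 else (255,0,0),1)
    n=np.array([-d[1],d[0]]);m=fr-100*d
    rc=[np.r_[m+sx*46*n+sy*140*d,17] for sx,sy in((1,1),(1,-1),(-1,-1),(-1,1))]
    cv2.polylines(I,[((proj(cam,rc)+.5-[x0,y0])*f-.5).astype(int)],True,(0,255,0),1)
    for k in (0,1,2):
        c=fr-100*k*d;rc=[np.r_[c+sx*27*n+sy*27*d,27] for sx,sy in((1,1),(1,-1),(-1,-1),(-1,1))]
        cv2.polylines(I,[((proj(cam,rc)+.5-[x0,y0])*f-.5).astype(int)],True,(0,255,255),1)
    q=((proj(cam,[*fr,125])+.5-[x0,y0])*f-.5)[0].astype(int);cv2.circle(I,q.tolist(),3,(255,0,255),-1)
    return I
A=draw(a,"scene",180,135,6);B=draw(b,"top",150,115,4.56)
cv2.imwrite("pics/ov7.png",np.hstack([A,cv2.resize(B,(B.shape[1],A.shape[0]))]));print(A.shape,B.shape)
E
```

```text
(570, 390, 3) (570, 319, 3)
```

View pics/ov7.png

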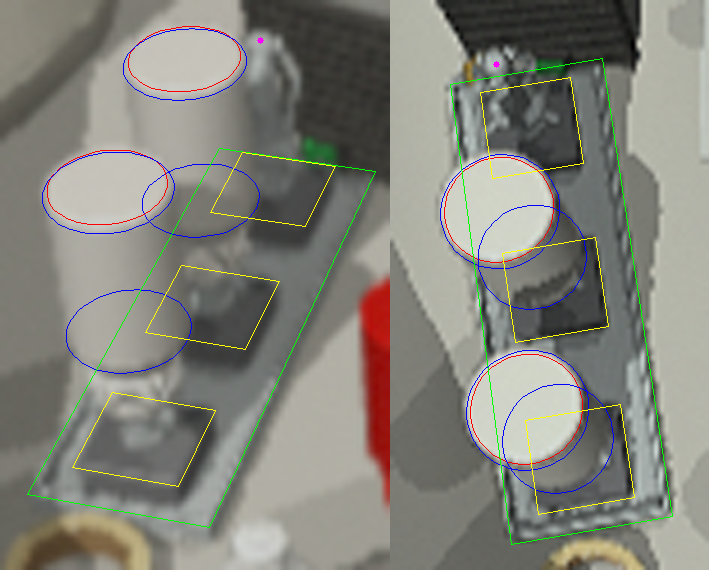

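```bash
python3 - <<'E'
from plan import *
T,s=cur()
A=place2([645.5,29.5,240]);B=place2([645.5,29.5,210])
plan(T,A,3);plan(A,B,4);C=place2([645.5,29.5,165]);plan(B,C,9)
E
```

```text
n 3 min 0.1 row xyz cm [-0.11 -0.02  0.18] rot [0.0013 0.0017 0.0009]
   0 [645.  42. 239.] [-0.08  0.96 -0.26]
   1 [644.  44. 237.] [-0.08  0.96 -0.26]
   2 [644.  45. 236.] [-0.09  0.96 -0.26]
n 4 min 0.5 row xyz cm [-0.72 -0.    0.19] rot [ 0. -0.  0.]
   0 [644.  45. 228.] [-0.09  0.96 -0.26]
   1 [644.  45. 221.] [-0.09  0.96 -0.26]
   2 [644.  45. 213.] [-0.09  0.96 -0.26]
   3 [644.  45. 206.] [-0.09  0.96 -0.26]
n 9 min 0.8 row xyz cm [-0.48 -0.    0.13] rot [ 0. -0.  0.]
   0 [644.  45. 201.] [-0.09  0.96 -0.26]
   1 [644.  45. 196.] [-0.09  0.96 -0.26]
   2 [644.  45. 191.] [-0.09  0.96 -0.26]
   3 [644.  45. 186.] [-0.09  0.96 -0.26]
   4 [644.  45. 181.] [-0.09  0.96 -0.26]
   5 [644.  45. 176.] [-0.09  0.96 -0.26]
   6 [644.  45. 171.] [-0.09  0.96 -0.26]
   7 [644.  45. 166.] [-0.09  0.96 -0.26]
   8 [644.  45. 161.] [-0.09  0.96 -0.26]
```

Emit:
carry_out --motion '[{"fingers":0.4,"x":-0.11,"y":-0.02,"z":0.18,"ax":0.0013,"ay":0.0017,"az":0.0009},{"fingers":0.4,"x":-0.11,"y":-0.02,"z":0.18,"ax":0.0013,"ay":0.0017,"az":0.0009},{"fingers":0.4,"x":-0.11,"y":-0.02,"z":0.18,"ax":0.0013,"ay":0.0017,"az":0.0009},{"fingers":0.4,"x":0,"y":0,"z":0,"ax":0,"ay":0,"az":0},{"fingers":0.4,"x":-0.72,"y":0,"z":0.19,"ax":0,"ay":0,"az":0},{"fingers":0.4,"x":-0.72,"y":0,"z":0.19,"ax":0,"ay":0,"az":0},{"fingers":0.4,"x":-0.72,"y":0,"z":0.19,"ax":0,"ay":0,"az":0},{"fingers":0.4,"x":-0.72,"y":0,"z":0.19,"ax":0,"ay":0,"az":0},{"fingers":0.4,"x":0,"y":0,"z":0,"ax":0,"ay":0,"az":0},{"fingers":0.4,"x":0,"y":0,"z":0,"ax":0,"ay":0,"az":0}]'

```text
time: 14.05
position: [644.2, 45.6, 206.1]
eef_rot: [3.141, -1.31, 1.661]
wrist_force: [-0.1, -0.1, -0.7]
gripper_width: 56.7
```

```bash
python3 - <<'E'
from plan import *
import cv2
p=r.read_camera("top");f=p["frame"][:,:,::-1]
cv2.imwrite("pics/t8.png",cv2.resize(f[75:225,140:240],None,fx=4,fy=4,interpolation=cv2.INTER_CUBIC))
T,s=cur();print(T[:3,3].round(1),np.round(s["eef_rot"],3),np.round(s["joint_positions"],2),s["time"],s["gripper_width"],np.round(s["wrist_force"],1),np.round(s["wrist_torque"],2))
G=T[:3,3]-16.4*T[:3,2];print(G,proj("top",G+[0,0,27]))
plan(T,place2([645.5,29.5,165]),9)
E
```

```text
[644.2  45.6 206.2] [ 3.14  -1.31   1.662] [ 0.71  1.33 -0.93  1.3  -0.37  1.19  0.46] 14.1 56.77443984066452 [-0.2  0.1 -0.8] [-1.09 -0.08 -0.03]
[645.60492248  29.79305395 210.45204049] [[161.75725949 108.25158806]]
n 9 min 0.8 row xyz cm [-0.49 -0.    0.13] rot [-0.     -0.0001  0.0001]
   0 [644.  46. 201.] [-0.09  0.96 -0.26]
   1 [644.  46. 196.] [-0.09  0.96 -0.26]
   2 [644.  45. 191.] [-0.09  0.96 -0.26]
   3 [644.  45. 186.] [-0.09  0.96 -0.26]
   4 [644.  45. 181.] [-0.09  0.96 -0.26]
   5 [644.  45. 176.] [-0.09  0.96 -0.26]
   6 [644.  45. 171.] [-0.09  0.96 -0.26]
   7 [644.  45. 166.] [-0.09  0.96 -0.26]
   8 [644.  45. 161.] [-0.09  0.96 -0.26]
```

View pics/t8.png

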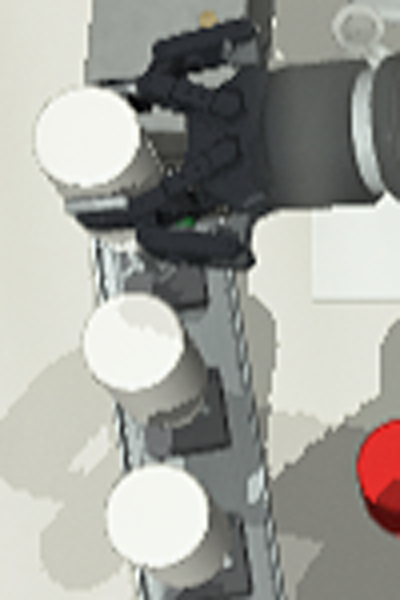

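Emit:
carry_out --motion '[{"fingers":0.4,"x":-0.5,"y":0,"z":0.13,"ax":0,"ay":0,"az":0},{"fingers":0.4,"x":-0.5,"y":0,"z":0.13,"ax":0,"ay":0,"az":0},{"fingers":0.4,"x":0,"y":0,"z":0,"ax":0,"ay":0,"az":0},{"fingers":0.4,"x":-0.3,"y":0,"z":0.08,"ax":0,"ay":0,"az":0},{"fingers":0.4,"x":-0.3,"y":0,"z":0.08,"ax":0,"ay":0,"az":0},{"fingers":0.4,"x":-0.3,"y":0,"z":0.08,"ax":0,"ay":0,"az":0},{"fingers":0.4,"x":0,"y":0,"z":0,"ax":0,"ay":0,"az":0},{"fingers":0.4,"x":0,"y":0,"z":0,"ax":0,"ay":0,"az":0},{"fingers":0.4,"x":0,"y":0,"z":0,"ax":0,"ay":0,"az":0},{"fingers":0.4,"x":0,"y":0,"z":0,"ax":0,"ay":0,"az":0}]'

```text
time: 15.35
position: [645.7, 46.1, 189.0]
eef_rot: [3.127, -1.313, 1.673]
wrist_force: [4.5, 1.6, 5.1]
gripper_width: 56.8
```

```bash
cat > st.py <<'E'
from plan import *
T,s=cur();print(T[:3,3].round(1),np.round(s["eef_rot"],3),s["time"],round(s["gripper_width"],1),np.round(s["wrist_force"],1),np.round(s["wrist_torque"],2))
G=T[:3,3]-16.4*T[:3,2];print("G",G.round(1),"mouth z if no slip",round(G[2]-98,1))
E
python3 st.py
```

```text
[645.7  46.1 189. ] [ 3.127 -1.313  1.673] 15.35 56.8 [4.5 1.6 5.1] [ 0.34 -0.61 -0.81]
G [647.1  30.3 193.1] mouth z if no slip 95.1
```

Emit:
carry_out --motion '[{"fingers":0.4,"x":0,"y":0.25,"z":0.05,"ax":0,"ay":0,"az":0},{"fingers":0.4,"x":0,"y":0,"z":0,"ax":0,"ay":0,"az":0},{"fingers":0.4,"x":-0.3,"y":0,"z":0.08,"ax":0,"ay":0,"az":0},{"fingers":0.4,"x":-0.3,"y":0,"z":0.08,"ax":0,"ay":0,"az":0},{"fingers":0.4,"x":0,"y":0,"z":0,"ax":0,"ay":0,"az":0},{"fingers":0.4,"x":0,"y":0,"z":0,"ax":0,"ay":0,"az":0},{"fingers":0.4,"x":0,"y":0,"z":0,"ax":0,"ay":0,"az":0},{"fingers":0.4,"x":0,"y":0,"z":0,"ax":0,"ay":0,"az":0},{"fingers":0.4,"x":0,"y":0,"z":0,"ax":0,"ay":0,"az":0},{"fingers":0.4,"x":0,"y":0,"z":0,"ax":0,"ay":0,"az":0}]'

```text
time: 16.6
position: [646.5, 46.1, 179.6]
eef_rot: [-3.141, -1.309, 1.66]
wrist_force: [2.6, 1.7, 0.0]
gripper_width: 56.8
```

```bash
python3 st.py
```

```text
[646.5  46.1 179.6] [-3.141 -1.309  1.66 ] 16.6 56.8 [2.6 1.7 0. ] [-0.74 -0.36 -0.48]
G [647.9  30.3 183.8] mouth z if no slip 85.8
```

```bash
python3 - <<'E'
from plan import *
import cv2
I=[]
for n,(x,y,w,hh) in (("wrist",(150,150,200,234)),("top",(140,85,85,100))):
    p=r.read_camera(n);f=p["frame"][y:y+hh,x:x+w,::-1];k=580/hh
    I.append(cv2.resize(f,None,fx=k,fy=k,interpolation=cv2.INTER_CUBIC)[:579]);
    cv2.imwrite(f"pics/{n}9.png",p["frame"][:,:,::-1])
a=cv2.imread("pics/w7.png")
h0=min(i.shape[0] for i in I);im=np.hstack([i[:h0] for i in I]);im=cv2.resize(im,None,fx=.75,fy=.75);print(im.shape);cv2.imwrite("pics/c9.png",im)
G=cur()[0];G=G[:3,3]-16.4*G[:3,2];print(proj("top",G+[0,0,27]))
E
```

```text
(434, 742, 3)
[[164.64966172 112.58415123]]
```

View pics/c9.png

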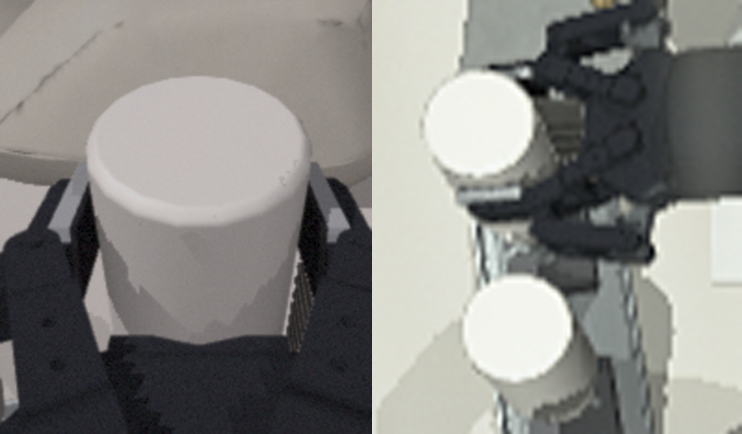

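View pics/wrist9.png

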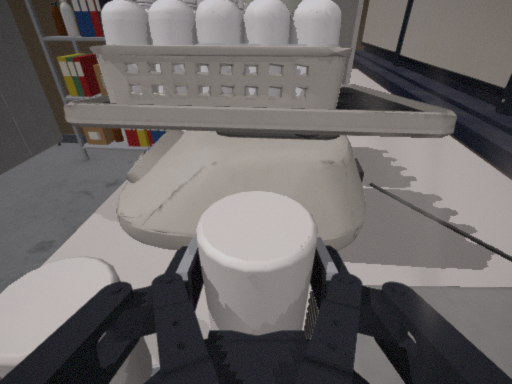

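Emit:
carry_out --motion '[{"fingers":0.4,"x":-0.3,"y":0.1,"z":0.13,"ax":0,"ay":0,"az":0},{"fingers":0.4,"x":-0.3,"y":0.05,"z":0.13,"ax":0,"ay":0,"az":0},{"fingers":0.4,"x":-0.3,"y":0,"z":0.08,"ax":0,"ay":0,"az":0},{"fingers":0.4,"x":-0.3,"y":0,"z":0.08,"ax":0,"ay":0,"az":0},{"fingers":0.4,"x":0,"y":0,"z":0,"ax":0,"ay":0,"az":0},{"fingers":0.4,"x":0,"y":0,"z":0,"ax":0,"ay":0,"az":0},{"fingers":0.4,"x":0,"y":0,"z":0,"ax":0,"ay":0,"az":0},{"fingers":0.4,"x":0,"y":0,"z":0,"ax":0,"ay":0,"az":0},{"fingers":0.4,"x":0,"y":0,"z":0,"ax":0,"ay":0,"az":0},{"fingers":0.4,"x":0,"y":0,"z":0,"ax":0,"ay":0,"az":0}]'

```text
time: 17.95
position: [647.5, 47.4, 168.4]
eef_rot: [-3.142, -1.311, 1.662]
wrist_force: [0.9, -0.6, 6.2]
gripper_width: 57.1
```

```bash
python3 st.py
```

```text
[647.5  47.4 168.4] [-3.142 -1.311  1.662] 17.95 57.1 [ 0.9 -0.6  6.2] [0.02 0.03 0.05]
G [649.   31.6 172.6] mouth z if no slip 74.6
```

Emit:
carry_out --motion '[{"fingers":0.4,"x":-0.3,"y":0,"z":0.08,"ax":0,"ay":0,"az":0},{"fingers":0.4,"x":-0.3,"y":0,"z":0.08,"ax":0,"ay":0,"az":0},{"fingers":0.4,"x":-0.3,"y":0,"z":0.08,"ax":0,"ay":0,"az":0},{"fingers":0.4,"x":-0.2,"y":0,"z":0.05,"ax":0,"ay":0,"az":0},{"fingers":0.4,"x":0,"y":0,"z":0,"ax":0,"ay":0,"az":0},{"fingers":0.4,"x":0,"y":0,"z":0,"ax":0,"ay":0,"az":0},{"fingers":0.4,"x":0,"y":0,"z":0,"ax":0,"ay":0,"az":0},{"fingers":0.4,"x":0,"y":0,"z":0,"ax":0,"ay":0,"az":0},{"fingers":0.4,"x":0,"y":0,"z":0,"ax":0,"ay":0,"az":0},{"fingers":0.4,"x":0,"y":0,"z":0,"ax":0,"ay":0,"az":0}]'

```text
time: 19.2
position: [647.4, 46.9, 154.5]
eef_rot: [-3.137, -1.308, 1.656]
wrist_force: [-1.4, 0.5, -6.4]
gripper_width: 56.6
```

```bash
python3 st.py
```

```text
[647.4  46.9 154.5] [-3.137 -1.308  1.656] 19.2 56.6 [-1.4  0.5 -6.4] [-2.25 -0.    0.36]
G [648.8  31.1 158.7] mouth z if no slip 60.7
```

Emit:
carry_out --motion '[{"fingers":0.4,"x":-0.1,"y":0,"z":0.03,"ax":0,"ay":0,"az":0},{"fingers":0.4,"x":-0.1,"y":0,"z":0.03,"ax":0,"ay":0,"az":0},{"fingers":0.4,"x":-0.1,"y":0,"z":0.03,"ax":0,"ay":0,"az":0},{"fingers":0.4,"x":0,"y":0,"z":0,"ax":0,"ay":0,"az":0},{"fingers":0.4,"x":0,"y":0,"z":0,"ax":0,"ay":0,"az":0},{"fingers":0.4,"x":0,"y":0,"z":0,"ax":0,"ay":0,"az":0},{"fingers":0.4,"x":0,"y":0,"z":0,"ax":0,"ay":0,"az":0},{"fingers":0.4,"x":0,"y":0,"z":0,"ax":0,"ay":0,"az":0},{"fingers":0.4,"x":0,"y":0,"z":0,"ax":0,"ay":0,"az":0},{"fingers":0.4,"x":0,"y":0,"z":0,"ax":0,"ay":0,"az":0}]'

```text
time: 20.45
position: [647.8, 47.4, 152.7]
eef_rot: [-3.141, -1.31, 1.66]
wrist_force: [-2.5, 0.1, 0.2]
gripper_width: 56.9
```

```bash
python3 st.py
```

```text
[647.8  47.4 152.7] [-3.141 -1.31   1.66 ] 20.45 56.9 [-2.5  0.1  0.2] [-1.03  0.26  0.46]
G [649.2  31.6 156.9] mouth z if no slip 58.9
```

Emit:
carry_out --motion '[{"fingers":0.4,"x":-0.1,"y":0,"z":0.03,"ax":0,"ay":0,"az":0},{"fingers":0.4,"x":-0.1,"y":0,"z":0.03,"ax":0,"ay":0,"az":0},{"fingers":0.4,"x":0,"y":0,"z":0,"ax":0,"ay":0,"az":0},{"fingers":0.4,"x":0,"y":0,"z":0,"ax":0,"ay":0,"az":0},{"fingers":0.4,"x":0,"y":0,"z":0,"ax":0,"ay":0,"az":0},{"fingers":0.4,"x":0,"y":0,"z":0,"ax":0,"ay":0,"az":0},{"fingers":0.4,"x":0,"y":0,"z":0,"ax":0,"ay":0,"az":0},{"fingers":0.4,"x":0,"y":0,"z":0,"ax":0,"ay":0,"az":0},{"fingers":0.4,"x":0,"y":0,"z":0,"ax":0,"ay":0,"az":0},{"fingers":0.4,"x":0,"y":0,"z":0,"ax":0,"ay":0,"az":0}]'

```text
time: 21.7
position: [647.9, 47.3, 150.6]
eef_rot: [3.141, -1.309, 1.661]
wrist_force: [-0.4, 0.5, 0.1]
gripper_width: 56.9
```

```bash
python3 st.py
```

```text
[647.9  47.3 150.6] [ 3.141 -1.309  1.661] 21.7 56.9 [-0.4  0.5  0.1] [-1.09 -0.11  0.04]
G [649.4  31.5 154.9] mouth z if no slip 56.9
```

Emit:
carry_out --motion '[{"fingers":0.4,"x":-0.1,"y":0,"z":0.03,"ax":0,"ay":0,"az":0},{"fingers":0.4,"x":-0.1,"y":0,"z":0.03,"ax":0,"ay":0,"az":0},{"fingers":0.4,"x":0,"y":0,"z":0,"ax":0,"ay":0,"az":0},{"fingers":0.4,"x":0,"y":0,"z":0,"ax":0,"ay":0,"az":0},{"fingers":0.4,"x":0,"y":0,"z":0,"ax":0,"ay":0,"az":0},{"fingers":0.4,"x":0,"y":0,"z":0,"ax":0,"ay":0,"az":0},{"fingers":0.4,"x":0,"y":0,"z":0,"ax":0,"ay":0,"az":0},{"fingers":0.4,"x":0,"y":0,"z":0,"ax":0,"ay":0,"az":0},{"fingers":0.4,"x":0,"y":0,"z":0,"ax":0,"ay":0,"az":0},{"fingers":0.4,"x":0,"y":0,"z":0,"ax":0,"ay":0,"az":0}]'

```text
time: 22.95
position: [648.0, 47.6, 149.1]
eef_rot: [3.14, -1.31, 1.662]
wrist_force: [-0.2, -1.0, 5.3]
gripper_width: 56.6
```

```bash
python3 st.py
```

```text
[648.   47.6 149.1] [ 3.14  -1.31   1.662] 22.95 56.6 [-0.2 -1.   5.3] [-0.03  0.02  0.04]
G [649.4  31.8 153.3] mouth z if no slip 55.3
```

Emit:
carry_out --motion '[{"fingers":0.7,"x":0,"y":0,"z":0,"ax":0,"ay":0,"az":0},{"fingers":0.75,"x":0,"y":0,"z":0,"ax":0,"ay":0,"az":0},{"fingers":0.82,"x":0,"y":0,"z":0,"ax":0,"ay":0,"az":0},{"fingers":0.85,"x":0,"y":0,"z":0,"ax":0,"ay":0,"az":0},{"fingers":0.85,"x":0,"y":0,"z":0,"ax":0,"ay":0,"az":0},{"fingers":0.85,"x":0,"y":0,"z":0,"ax":0,"ay":0,"az":0},{"fingers":0.85,"x":0,"y":0,"z":0,"ax":0,"ay":0,"az":0},{"fingers":0.85,"x":0,"y":0,"z":0,"ax":0,"ay":0,"az":0},{"fingers":0.85,"x":0,"y":0,"z":0,"ax":0,"ay":0,"az":0},{"fingers":0.85,"x":0,"y":0,"z":0,"ax":0,"ay":0,"az":0}]'

```text
time: 24.2
position: [647.9, 47.4, 148.5]
eef_rot: [3.142, -1.309, 1.66]
wrist_force: [-0.7, 0.0, 1.0]
gripper_width: 72.6
```

```bash
python3 st.py; python3 - <<'E'
from station import r
import cv2
p=r.read_camera("top");f=p["frame"][:,:,::-1]
cv2.imwrite("pics/t10.png",cv2.resize(f[85:225,140:240],None,fx=4,fy=4,interpolation=cv2.INTER_CUBIC))
E
```

```text
[647.9  47.4 148.5] [ 3.142 -1.309  1.66 ] 24.2 72.6 [-0.7  0.   1. ] [-0.99 -0.12  0.04]
G [649.3  31.6 152.7] mouth z if no slip 54.7
```

View pics/t10.png

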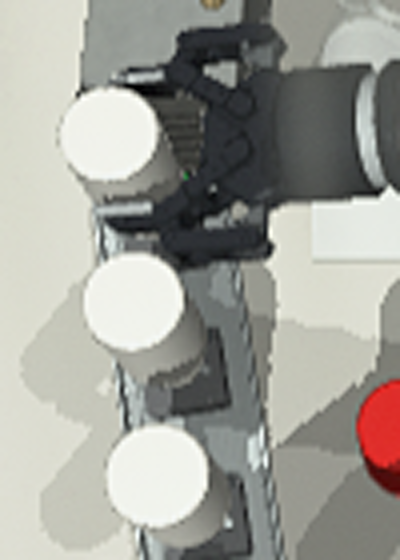

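Emit:
carry_out --motion '[{"fingers":0.85,"x":0,"y":0,"z":-1,"ax":0,"ay":0,"az":0},{"fingers":0.85,"x":0,"y":0,"z":-1.5,"ax":0,"ay":0,"az":0},{"fingers":0.85,"x":0,"y":0,"z":-2,"ax":0,"ay":0,"az":0},{"fingers":0.85,"x":0,"y":0,"z":-2,"ax":0,"ay":0,"az":0},{"fingers":0.85,"x":0,"y":0,"z":-2,"ax":0,"ay":0,"az":0},{"fingers":0.85,"x":0,"y":0,"z":-2,"ax":0,"ay":0,"az":0},{"fingers":0.85,"x":1,"y":0,"z":-1,"ax":0,"ay":0,"az":0},{"fingers":0.85,"x":2,"y":0,"z":0,"ax":0,"ay":0,"az":0},{"fingers":0.85,"x":2,"y":0,"z":0,"ax":0,"ay":0,"az":0},{"fingers":0.85,"x":2,"y":0,"z":0,"ax":0,"ay":0,"az":0}]'

```text
time: 25.5
position: [655.9, -43.8, 248.1]
eef_rot: [3.139, -1.31, 1.665]
wrist_force: [0.3, -0.6, 0.7]
gripper_width: 72.1
```

```bash
python3 st.py; python3 - <<'E'
from fit import *
from station import r
I=[]
for n,(x,y,w,hh),k in (("top",(140,85,100,140),4),("scene",(175,75,95,140),4)):
    p=r.read_camera(n);f=p["frame"][:,:,::-1];cv2.imwrite(f"pics/{n}11.png",f)
    I.append(cv2.resize(f[y:y+hh,x:x+w],None,fx=k,fy=k,interpolation=cv2.INTER_CUBIC))
cv2.imwrite("pics/c11.png",np.hstack(I))
E
```

```text
[655.9 -43.8 248.1] [ 3.139 -1.31   1.665] 25.5 72.1 [ 0.3 -0.6  0.7] [-1.   -0.1   0.01]
G [657.3 -59.5 252.3] mouth z if no slip 154.3
```

View pics/c11.png

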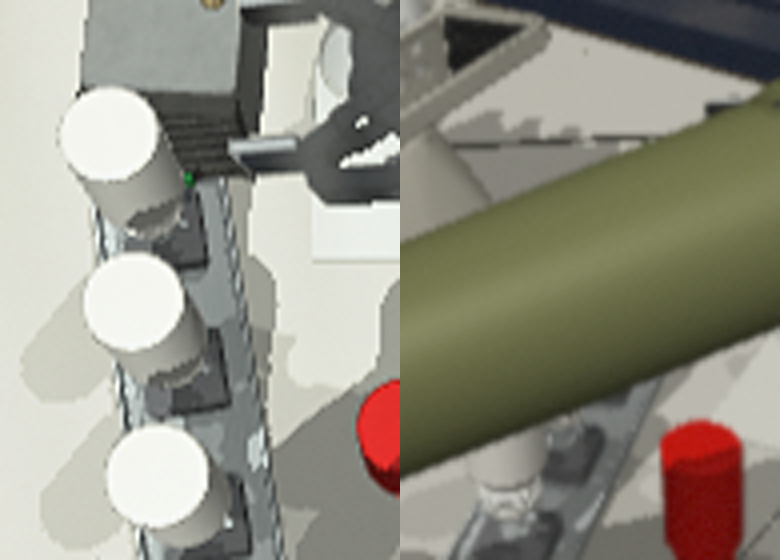

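View pics/scene11.png

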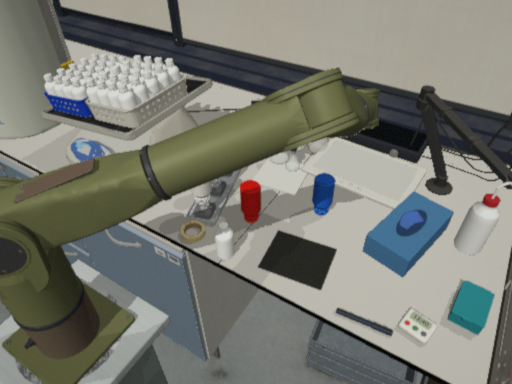

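Emit:
carry_out --motion '[{"fingers":0.85,"x":-1,"y":0,"z":-4,"ax":0,"ay":0,"az":0},{"fingers":0.85,"x":-1,"y":0,"z":-4,"ax":0,"ay":0,"az":0},{"fingers":0.85,"x":0,"y":0,"z":-4,"ax":0,"ay":0,"az":0},{"fingers":0.85,"x":0,"y":0,"z":0,"ax":0,"ay":0,"az":0},{"fingers":0.85,"x":0,"y":0,"z":0,"ax":0,"ay":0,"az":0},{"fingers":0.85,"x":0,"y":0,"z":0,"ax":0,"ay":0,"az":0},{"fingers":0.85,"x":0,"y":0,"z":0,"ax":0,"ay":0,"az":0},{"fingers":0.85,"x":0,"y":0,"z":0,"ax":0,"ay":0,"az":0},{"fingers":0.85,"x":0,"y":0,"z":0,"ax":0,"ay":0,"az":0},{"fingers":0.85,"x":0,"y":0,"z":0,"ax":0,"ay":0,"az":0}]'

```text
time: 26.85
position: [667.0, -165.8, 257.5]
eef_rot: [3.142, -1.309, 1.66]
wrist_force: [0.9, -0.7, 0.4]
gripper_width: 72.7
```

```bash
python3 st.py; python3 - <<'E'
from station import r
import cv2
p=r.read_camera("wrist");cv2.imwrite("pics/w12.png",p["frame"][:,:,::-1])
E
```

```text
[ 667.  -165.8  257.5] [ 3.142 -1.309  1.66 ] 26.85 72.7 [ 0.9 -0.7  0.4] [-1.04 -0.07 -0.01]
G [ 668.5 -181.6  261.8] mouth z if no slip 163.8
```

View pics/w12.png

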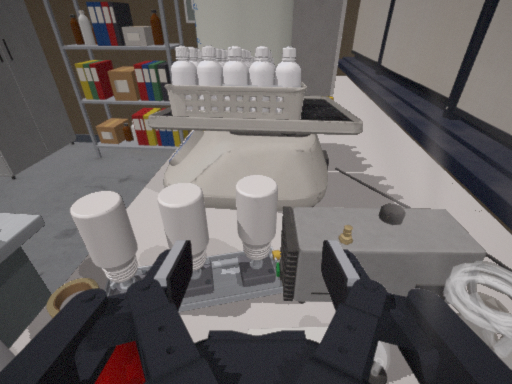

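```bash
python3 - <<'E'
from station import r
print(r.hand_in())
E
```

```text
the job is handed in; nothing more can be done
None
```

The bottle is neck-down on the empty spindle, which was the farthest one, pressed home past the clips and released. I handed the job in at about 27 s; the hand-in gave no verdict.

- **Pick and turn:** I gripped the bottle near its base with 60 N. My first choice of hand tilt, 30°, ran a wrist joint to its limit, so I picked it up at 15° instead. It did not slip in the hand.
- **Pressing:** At first contact there was about 4.5 N sideways, so I moved the bottle about 4 mm to centre it. The highest reading I took was about 6 N upward. It then turned to about −6 N as the clips sprang open in the shoulder, and rose to about 5 N when the rim met the star. I only read the force at the end of each move, so a short peak in between could have been missed. The last position readings put the rim between 55 and 57 mm above the worktop, against 57 mm nominal.
- **Final checks:** After letting go and backing off, the top and wrist pictures showed the three bottles in one row, upright, evenly spaced and at the same height. The other two bottles and the red look-alike had not visibly moved. The scene camera showed the capped bottle, tape and blue look-alike in place too. The gripper was clear, with the wrist force near zero.
- **Disagreements:** The cameras and my first estimate of the spindle's position differed by about 3–5 mm sideways; the force readings settled that. The scene camera could not confirm the final seating because the arm blocked its view of the bottle.

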